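# Fit the selector arm to the tilt stage and level the platform

### The arm

A 6-joint arm with a two-finger parallel gripper is mounted at the origin on a cart in front of the work surface, level with it; the furniture and walls round the work are solid. World frame = base frame: x ahead of the robot, y to its left, z up, the work surface at z = 0. Lengths are in mm, angles in rad, forces in N, time in s.
With the tool pointing down it reaches from about 400 to 925 mm from the base axis. Payload 12.5 kg.
Tool frame: the origin (TCP) lies midway between the tips of the shut fingers; the grasp point (between the pads) lies 19 mm behind it; z points along the fingers, y is the direction in which the jaws open and shut (so a half turn about z gives the same grasp; the last joint's range is limited). The gripper opens to 95 mm and grips with 3 to 60 N. Pads are 20 mm wide; open, the fingers measure 119 mm over their backs; the gripper's body (75 mm by 180 mm) begins 59 mm behind the grasp point.
Start: joints at [-1.228, 0.491, 1.559, -0, 1.092, -0.106], TCP at [271.202, -563.113, 214.661] pointing down, gripper open.
Joint ranges: [-3.1, 3.1], [-0.84, 2.19], [0.05, 2.79], [-1.13, 4.28], [0.06, 2.93], [-2.69, 2.69]. Speed limits (rad/s): [2.22, 2.22, 2.79, 3.14, 3.14, 3.14].

### API

Orientations are given as [roll, pitch, yaw] about the fixed x, y, z axes, in that order (R = Rz(yaw) Ry(pitch) Rx(roll)).
In Python, from cell import env, eyes, job_done, boxes_of, regions_of gives the robot as it stands.
- The arm moves only by the tool send_rows, never from a script. Its argument "plan" is text: rows parted by semicolons, each of 5 numbers parted by spaces: the shift along the tool's x, y, z in mm, then the turn about the tool's z in rad, then the finger opening in mm, from 0 to 95.1. In form: x y z roll gripper; .... A call has 1 to 8 rows; each row shifts and turns the pose as measured when the row begins, along the tool's axes as they then stand; what a row does not reach is not made up. A row lasts 1/10 s, in which the tool goes at most 50 mm and 8.59 degrees, less where a joint would pass 70% of its speed; a pose out of reach is approached as far as the arm can. A call with a gripper value outside its range is refused whole. The fingers move at their own pace and stop on an object; the grip force is fixed at half the most. Time passes only in rows, so rows that do not move let the fingers close. It gives the time, the measured TCP pose, the force and the opening at its end, in the units of the state.
- env.state(): the state, without advancing time (a new reading comes with each control period).
- eyes.read_camera(name): name is "scene" or "top" or "wrist"; returns a dict with "image" (420x560x3 uint8, red, green, blue), "vertical_fov" (degrees; the focal length in pixels is half the picture's height over the tangent of half this angle, whatever the lens; pixels are square), "cx", "cy" (the principal point, pixels), "k1" (the pictures are not rectified: a ray, as slopes to the right and down, at radius r is drawn at 1 + k1 r^2 times it, then the intrinsics apply), "extrinsics" (4x4, takes a point from camera to world coordinates). Camera axes: x right, y up, looking along -z (the intrinsics and any distortion apply to the point x, -y, -z); pixel columns grow to the right and rows downward; lengths in mm; the calibration is good to about 2 mm. A picture is of the moment at which its call begins. There is no depth.
- job_done(): hands the job in, once; it reports no verdict.
Trained networks look in a picture, given as the dict that the camera call returned (one of the last four; its "shot" number tells which), for a name from the list of things; names that differ only in an ending like _2 or _b are one class to them, and where a whole thing is asked for, a point or a joint stands for the part that bears it (a point fixed in the world has none). Each returns a list of dicts, best first, with "confidence" (0 to 1); they miss things now and then, are a little off and sometimes report something else, mostly with a low value. They report only what shows in the picture. A call takes as long as a camera call.
- boxes_of(target, picture): "bbox" ([left, top, width, height] in pixels, round what is visible of it).
- regions_of(target, picture): "pixels" (420x560 bool, what is visible of it) and "bbox" ([left, top, width, height] in pixels, round what is visible of it).
The state is a dict: "t": time; "joints": joint angles; "qvel": joint speeds; "tau": joint torques, N m; "eef_pos": TCP position; "tcp_rot": TCP orientation; "ft_force": force on the tool from outside, world axes, zero at the start; "moment": the same for the moment, N m; "opening": opening from 0.0 (shut) to 1.0 (fully open).
Only numpy, scipy, OpenCV 4.12 (cv2) and the standard library are available. Lean on these libraries where they do the work, as an engineer would, in place of code of your own. Each camera call takes 0.05 s, during which the arm holds its last target.

### The job

Turn the loose steel selector arm to match the splined shaft of the tilt stage and thread it on until it sits fully home on the shaft's collar. Then swing the fitted arm until the stage's platform is level, flush with the two posts at its front corners, and leave the arm in place. Do not shift or knock over the bottle, jar, can and tape roll.

Things in the scene. Friction and masses are not known exactly. Their poses are not given: they have to be found in the camera images.
- selector_arm: the selector arm, a loose bright steel lever of 0.18 to 0.35 kg that starts lying flat, right side up: a square hub, and a flat bar 20 mm wide and 12 mm thick, flush with the hub's underside, that ends 115 mm from the hub's axis. Origin on the hub's axis at its underside; x points along the bar to its free end, z up. It balances about 17 mm out along x.
- hub_centre (a point): centre of the arm's hub, on the axis of its bore, 13 mm above its underside; same axes as the arm. The hub is 50 x 50 x 26 mm; the flanks to grasp are its +y and -y sides. The bore goes right through and is T-shaped: three slots 13 mm wide reach 18.5 mm from the axis toward -x, +y and -y; toward the bar (+x) there is no slot (wall at 9 mm).
- end_grip (a point): black round grip, 17 mm across, standing upright on the free end of the selector arm's bar, 105 mm from the hub's axis, from 12 to 40 mm above the arm's underside; this point is near half-way up it (26 mm).
- shaft_seat (a point): on the axis of the stage's upright splined shaft, at the face of its 40 mm wide collar (40 mm above the table) on which the hub sits when fully home. Core 14.6 mm across; three teeth 10 mm wide reach 17 mm from the axis along this frame's -x, +y, -y. +x is the toothless side: the arm must point that way, it fits in that one position only, with 1.5 mm clearance all round. z up.
- shaft_tip (a point): tip of the tapered nose on top of the shaft, 33 mm above the collar's face; same axes as shaft_seat. The spline is 22 mm tall above the collar, then the nose tapers from 12 to 7 mm across. The shaft turns stiffly (0.22 N m) about z with the arm and stays where it is left. Below the collar is a drive housing 58 x 60 mm, top 28 mm above the table, with a flat 48 mm washer to 32 mm.
- tilt_stage: tilt stage, fixed to the table: dark base plate 200 x 110 x 10 mm; origin under its centre, x along its length. The splined shaft stands at x = -70 mm, the platform covers x = -10 to +81 mm (hinge at +87 mm). At the platform's front corners (x = -7, y = +50 and -50 mm) stand fixed posts, tops 52 mm above the table: the platform is level when its top is flush with both.
- platform (a joint): tilt of the aluminium platform (91 x 88 x 10 mm), rad: 0 is level; positive: its front edge, near the shaft, hangs low. The shaft drives it: 0.15 rad of tilt per rad of shaft. It starts at 0.07 to 0.15. Turning the arm counter-clockwise seen from above lowers the value (raises the front edge); there is no stop at level, it goes on to -0.045.
- ipa_bottle: amber dropper bottle, 39 mm across, 108 mm tall, loose, a bystander; origin under its centre.
- swab_jar: clear jar with a blue lid, 54 mm across, 70 mm tall, loose, a bystander; origin under its centre.
- objective_can: white can with a black lid, 47 mm across, 62 mm tall, loose, a bystander; origin under its centre.
- kapton_roll: amber tape roll lying flat, 60 mm across, 16 mm tall, loose, a bystander; origin under its centre.

How it is judged:
By the outcome, as a careful person would: the job done as asked, in the order asked, and still so for the second after the job is handed in, with the robot touching nothing.
It also fails if it takes over 58 s, if anything falls off the work surface, if the arm or the gripper's body presses on something with over 40 N, if the wrist force passes 120 N, or if a joint passes its speed limit or range.

## Working session

There is one attempt and no reset: what is moved stays moved. The work goes in short steps, Python scripts to look and compute and a tool call to move; the robot and the scene stay as the last step left them, time stands still between calls to the robot, and variables do not carry over. Pictures are saved under pics/ and viewed, and the job is handed in when it is done.

Besides the shell and the picture viewer there is one more tool, called after ">>>" as name(argument=value, ...), one argument or row to a line, values as JSON. send_rows: Moves the arm, as the interface text tells. Its arguments: {"type":"object","properties":{"plan":{"type":"string"}},"required":["plan"]}

```bash
ls; mkdir -p pics; cat > h.py <<'E'
import numpy as np, cv2
from cell import env, eyes, job_done, boxes_of, regions_of
def shot(n,fn):
    p=eyes.read_camera(n); cv2.imwrite('pics/'+fn,p['image'][:,:,::-1]); return p
def K(p):
    h=p['image'].shape[0]; f=h/2/np.tan(np.radians(p['vertical_fov'])/2); return f
def pix(p,X):
    X=np.atleast_2d(np.array(X,float)); E=np.array(p['extrinsics']); c=(X-E[:3,3])@E[:3,:3]
    s=np.stack([c[:,0]/-c[:,2], -c[:,1]/-c[:,2]],1); r2=(s**2).sum(1,keepdims=True)
    return s*(1+p['k1']*r2)*K(p)+[p['cx'],p['cy']]
def onz(p,uv,z):
    uv=np.atleast_2d(np.array(uv,float)); d=(uv-[p['cx'],p['cy']])/K(p); s=d.copy()
    for _ in range(30): s=d/(1+p['k1']*(s**2).sum(1,keepdims=True))
    E=np.array(p['extrinsics']); v=np.c_[s[:,0],-s[:,1],-np.ones(len(s))]@E[:3,:3].T
    o=E[:3,3]; return o+v*((z-o[2])/v[:,2])[:,None]
E
python3 - <<'E'
from h import *
print(env.state())
for n in ['scene','top','wrist']:
    p=shot(n,n+'0.png'); print(n,{k:v for k,v in p.items() if k!='image'})
    for t in ['selector_arm','end_grip','tilt_stage','platform','ipa_bottle','swab_jar','objective_can','kapton_roll']:
        print(t,[(b['bbox'],round(b['confidence'],2)) for b in boxes_of(t,p)[:2]])
E
```

```text
pics
{'t': 0.0, 'joints': array([-1.22758354e+00,  4.91559866e-01,  1.55944954e+00,  7.23773179e-06,
        1.09170015e+00, -1.05609676e-01]), 'qvel': array([ 6.35602206e-04, -7.74599906e-05, -5.02778159e-04, -1.08720611e-03,
       -7.78684085e-04, -1.28630252e-03]), 'tau': array([ 2.03284658e-04, -6.12642574e+01, -2.58183163e+01,  6.93791430e-02,
        4.82935016e-02, -7.18078900e-05]), 'eef_pos': array([ 271.12463443, -562.86016883,  214.06152868]), 'tcp_rot': array([-3.14048266e+00, -1.24119353e-04,  4.48819055e-01]), 'ft_force': array([ 0.25475656, -0.76328366,  0.12141055]), 'moment': array([ 0.01759189, -0.00184249,  0.03160794]), 'opening': 1.0009018706391282}
scene {'vertical_fov': 54.77321321988406, 'cx': 285.575613593389, 'cy': 210.78160999534484, 'k1': -0.09277714909538992, 'extrinsics': array([[ 5.92878998e-01,  4.55318751e-01, -6.64213316e-01,
        -4.16338798e+02],
       [-8.05291140e-01,  3.34377908e-01, -4.89589210e-01,
        -6.58657210e+02],
       [-8.20888503e-04,  8.25152258e-01,  5.64909795e-01,
         7.94747760e+02],
       [ 0.00000000e+00,  0.000
[... 1252 characters left out ...]
402.3, 211.0, 19.6, 11.3], 0.6), ([308.7, 194.0, 35.9, 19.2], 0.32)]
wrist {'vertical_fov': 60.64868056913459, 'cx': 282.2349514690507, 'cy': 202.38660727424386, 'k1': 0.015152674758262569, 'extrinsics': array([[ 4.33077628e-01,  8.65178048e-01,  2.52805682e-01,
         3.42560921e+02],
       [-9.01356544e-01,  4.15814427e-01,  1.21056774e-01,
        -5.28893869e+02],
       [-3.84586239e-04, -2.80295036e-01,  9.59913822e-01,
         3.86346587e+02],
       [ 0.00000000e+00,  0.00000000e+00,  0.00000000e+00,
         1.00000000e+00]]), 'shot': 3}
selector_arm []
end_grip []
tilt_stage []
platform []
ipa_bottle []
swab_jar []
objective_can []
kapton_roll [([266.3, 1.5, 61.9, 65.9], 0.78)]
```

```bash
python3 - <<'E'
import cv2
a=cv2.imread('pics/top0.png')[150:270,130:450]; cv2.imwrite('pics/top0c.png',cv2.resize(a,(800,300),interpolation=cv2.INTER_CUBIC))
a=cv2.imread('pics/scene0.png')[150:330,200:450]; cv2.imwrite('pics/scene0c.png',cv2.resize(a,(800,576),interpolation=cv2.INTER_CUBIC))
E
```

```text
(no output)
```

View pics/top0c.png

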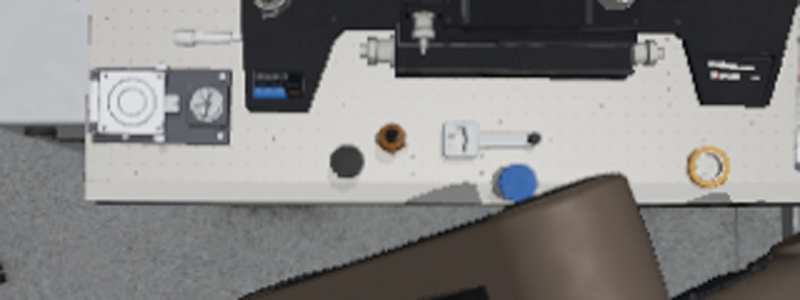

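View pics/scene0c.png

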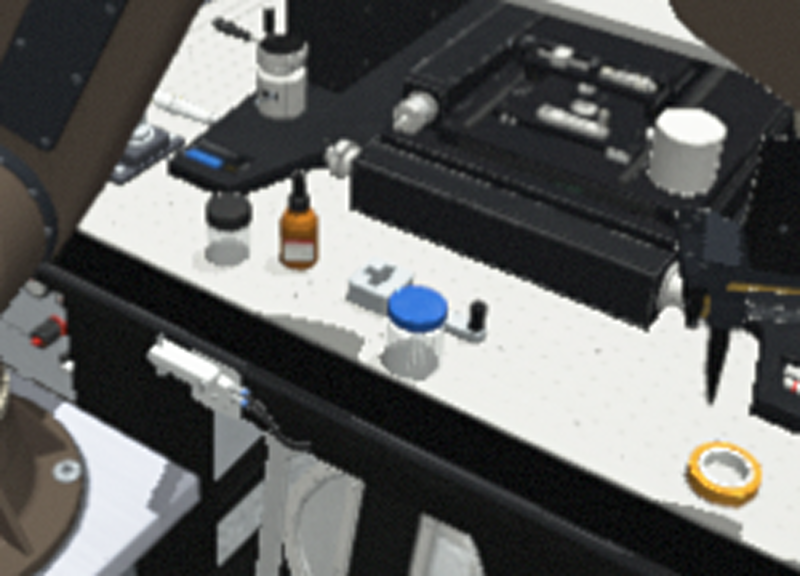

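View pics/top0.png

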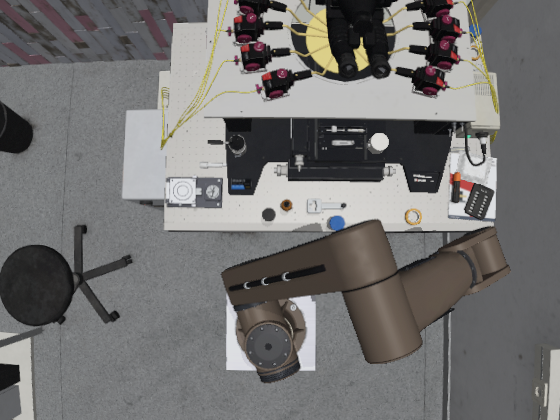

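View pics/wrist0.png

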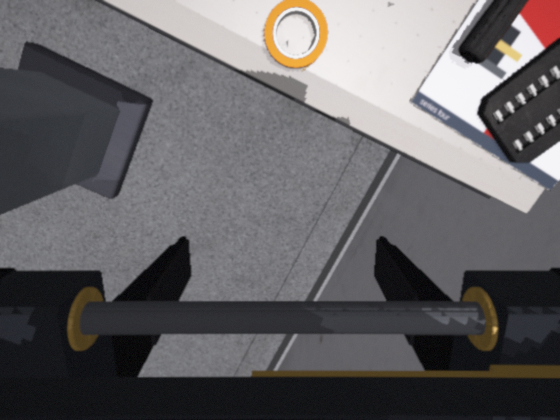

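```bash
python3 - <<'E'
from h import *
p=eyes.read_camera('top')
def c(u,v,z): return onz(p,[130+u/2.5,150+v/2.5],z)[0].round(0)
print('hub',c(460,140,26),'grip',c(533,139,40),'shaft',c(207,103,73),'plat',c(131,102,50))
print('bottle',c(391,137,108),'can?',c(347,161,62),'jar',c(516,182,70),'roll',c(709,166,16))
print('base corners',[c(*q,10) for q in [(229,70),(229,143),(92,141),(95,68)]])
print('dark microscope', [c(*q,z) for z in (0,100) for q in [(247,110),(310,110),(345,32),(395,75),(630,75),(700,105)]])
print(c(590,200,0),c(90,200,0))
E
```

```text
hub [ 437. -154.   26.] grip [ 438. -256.   40.] shaft [483. 199.  73.] plat [487. 311.  50.]
bottle [434. -55. 108.] can? [404.   5.  62.] jar [ 375. -228.   70.] roll [ 401. -516.   16.]
base corners [array([539., 178.,  10.]), array([433., 176.,  10.]), array([435., 375.,  10.]), array([542., 374.,  10.])]
dark microscope [array([482., 152.,   0.]), array([482.,  61.,   0.]), array([597.,  11.,   0.]), array([534., -62.,   0.]), array([ 536., -406.,    0.]), array([ 492., -510.,    0.]), array([470., 140., 100.]), array([471.,  55., 100.]), array([578.,   8., 100.]), array([519., -60., 100.]), array([ 521., -383.,  100.]), array([ 480., -480.,  100.])]
[ 353. -344.    0.] [351. 379.   0.]
```

```bash
cat >> h.py <<'E'
def plan(x,y,z,yaw,n,g,step=45):
    "print rows to reach world TCP target"
    s=env.state(); P=np.array(s['eef_pos']); w=s['tcp_rot'][2]; T=np.array([x,y,z],float)
    dy=(yaw-w+np.pi)%(2*np.pi)-np.pi
    out=[]
    for i in range(n):
        D=(T-P)/(n-i); dw=dy/n
        c,sn=np.cos(w),np.sin(w)
        out.append('%.1f %.1f %.1f %.4f %g'%(D[0]*c+D[1]*sn, D[0]*sn-D[1]*c, -D[2], -dw, g))
        P=P+D; w+=dw
    print('; '.join(out))
E
python3 - <<'E'
from h import *
plan(437,-200,214,np.pi/2,9,95)
p=eyes.read_camera('scene')
def c(u,v,z): return onz(p,[200+u/3.2,150+v/3.2],z)[0].round(0)
print(c(352,208,0),c(648,325,0), [c(668,268,z) for z in (60,80,100)],[c(355,165,z) for z in (40,60,80)])
print([c(170,170,z) for z in (0,20,40)],[c(320,175,z) for z in (0,20,40)])
E
```

```text
34.1 -28.4 0.1 -0.1247 95; 37.4 -23.9 0.1 -0.1247 95; 40.0 -19.1 0.1 -0.1247 95; 42.1 -13.9 0.1 -0.1247 95; 43.5 -8.6 0.1 -0.1247 95; 44.2 -3.1 0.1 -0.1247 95; 44.3 2.4 0.1 -0.1247 95; 43.6 7.9 0.1 -0.1247 95; 42.3 13.3 0.1 -0.1247 95
[547. -52.   0.] [ 552. -388.    0.] [array([ 568., -390.,   60.]), array([ 541., -398.,   80.]), array([ 514., -405.,  100.])] [array([567., -41.,  40.]), array([541., -58.,  60.]), array([515., -74.,  80.])]
[array([488., 152.,   0.]), array([466., 132.,  20.]), array([443., 111.,  40.])] [array([579.,  12.,   0.]), array([554.,  -5.,  20.]), array([529., -22.,  40.])]
```

>>> send_rows(
  plan="34 -28 0 -0.125 95; 37 -24 0 -0.125 95; 40 -19 0 -0.125 95; 42 -14 0 -0.125 95; 43 -9 0 -0.125 95; 44 -3 0 -0.125 95; 44 2 0 -0.125 95; 44 8 0 -0.125 95",
)

```text
t: 2.25
eef_pos: [415.0, -232.4, 213.8]
tcp_rot: [3.14, 0.002, 1.478]
ft_force: [0.5, -0.2, -0.1]
opening: 0.999
```

```bash
python3 - <<'E'
from h import *
p=shot('wrist','w1.png'); s=env.state(); print(s['t'],s['eef_pos'],s['tcp_rot'])
plan(437,-200,214,np.pi/2,2,95)
for t in ['selector_arm','hub_centre','end_grip','ipa_bottle','swab_jar','objective_can']:
    print(t,[(b['bbox'],round(b['confidence'],2)) for b in boxes_of(t,p)[:2]])
E
```

```text
2.3 [ 416.19735591 -227.41776886  213.85627822] [3.13999737e+00 3.47627918e-04 1.48865962e+00]
14.5 9.2 -0.1 -0.0411 95; 14.1 9.8 -0.1 -0.0411 95
selector_arm [([270.2, 68.6, 53.7, 141.4], 0.59)]
hub_centre [([272.5, 64.1, 54.6, 146.1], 0.83)]
end_grip [([269.0, 65.7, 56.4, 144.1], 0.92)]
ipa_bottle [([273.7, 0.8, 34.8, 9.2], 0.79)]
swab_jar [([206.1, 151.4, 62.0, 65.2], 0.87)]
objective_can []
```

View pics/w1.png

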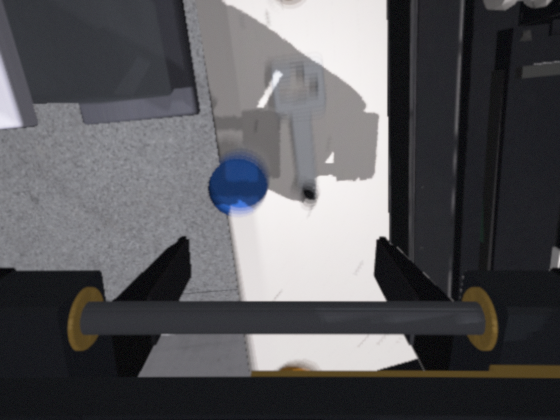

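```bash
python3 - <<'E'
from h import *
plan(437,-185,150,np.pi/2,3,95)
E
```

```text
17.3 5.9 21.2 -0.0332 95; 17.1 6.4 21.2 -0.0332 95; 16.9 7.0 21.2 -0.0332 95
```

>>> send_rows(
  plan="15 6 21 -0.033 95; 15 6 21 -0.033 95; 15 6 21 -0.02 95; 0 0 0 0 95; 0 0 0 0 95",
)

```text
t: 3.1
eef_pos: [434.9, -197.0, 149.1]
tcp_rot: [3.139, 0.004, 1.547]
ft_force: [-0.3, 0.1, 0.4]
opening: 0.997
```

```bash
python3 - <<'E'
from h import *
p=shot('wrist','w2.png'); s=env.state(); print(s['t'],s['eef_pos'],s['tcp_rot'])
r=regions_of('selector_arm',p); m=r[0]['pixels']; print(r[0]['confidence'],r[0]['bbox'])
np.savez('w2.npz',m=m); import pickle; pickle.dump(p,open('w2.pkl','wb'))
a=p['image'][:,:,::-1].copy(); cn,_=cv2.findContours(m.astype('uint8'),0,1); cv2.drawContours(a,cn,-1,(0,0,255),1)
cv2.imwrite('pics/w2m.png',cv2.resize(a[0:260,180:420],(720,600*260*3//780 if 0 else 600)))
E
```

```text
3.15 [ 434.81701096 -197.06203064  149.18082373] [3.13883977 0.00392856 1.54651069]
0.96 [256.0, 111.1, 58.1, 159.9]
```

View pics/w2.png

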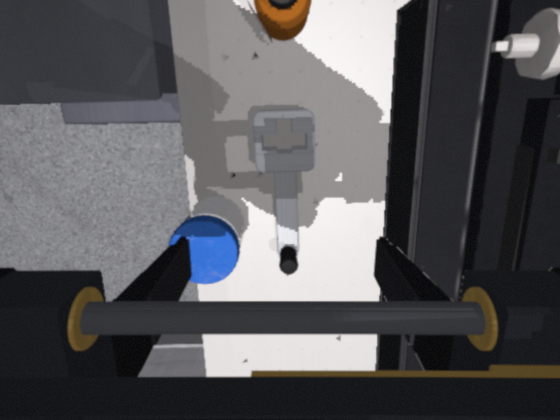

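View pics/w2m.png

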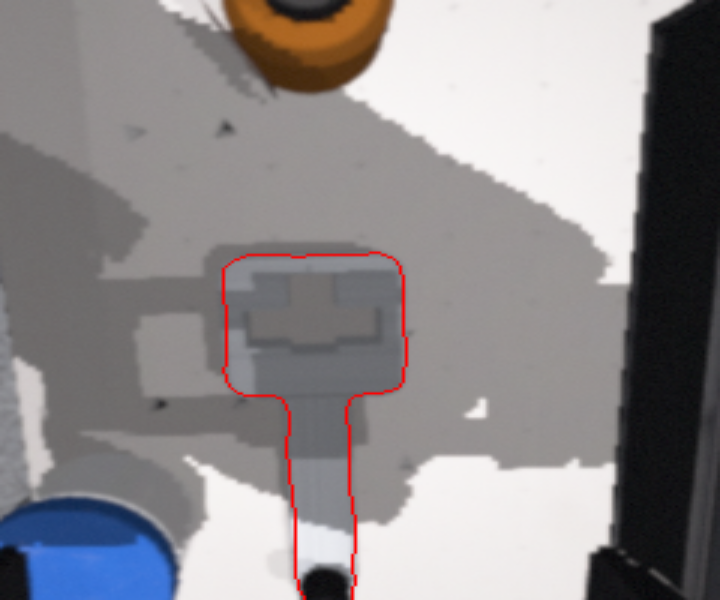

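```bash
cat >> h.py <<'E'
def armmask(p,x,y,yaw,z=0,S=4):
    h,w=p['image'].shape[:2]; m=np.zeros((h*S,w*S),'uint8'); c,s=np.cos(yaw),np.sin(yaw)
    def poly(b):
        b=np.array(b,float); X=np.c_[x+b[:,0]*c-b[:,1]*s,y+b[:,0]*s+b[:,1]*c,z+b[:,2]]
        q=(pix(p,X)+.5)*S-.5; cv2.fillConvexPoly(m,cv2.convexHull(q.round().astype('int32')),1)
    box=lambda x0,x1,y0,y1,z1:[(a,b_,d) for a in(x0,x1) for b_ in(y0,y1) for d in(0,z1)]
    poly(box(-25,25,-25,25,26)); poly(box(25,105,-10,10,12))
    t=np.linspace(0,2*np.pi,24)
    poly([(105+10*np.cos(a),10*np.sin(a),d) for a in t for d in(0,12)])
    poly([(105+8.5*np.cos(a),8.5*np.sin(a),d) for a in t for d in(12,40)])
    return cv2.resize(m.astype('float32'),(w,h),interpolation=cv2.INTER_AREA)
def fitarm(p,m,x0,z=0):
    from scipy.optimize import minimize
    mf=m.astype('float32')
    f=lambda v:np.abs(armmask(p,v[0],v[1],v[2]/100,z)-mf).sum()
    x0=np.array([x0[0],x0[1],x0[2]*100]); sim=np.vstack([x0]+[x0+d for d in np.eye(3)*[6,6,8]])
    r=minimize(f,x0,method='Nelder-Mead',options=dict(initial_simplex=sim,xatol=.05,fatol=.05,maxiter=250))
    return r.x/[1,1,100],r.fun
E
python3 - <<'E'
from h import *
import pickle
p=pickle.load(open('w2.pkl','rb')); m=np.load('w2.npz')['m']
v,f=fitarm(p,m,(437,-154,-1.57)); print(v,f,m.sum())
a=p['image'][:,:,::-1].copy(); cn,_=cv2.findContours((armmask(p,*v)>.5).astype('uint8'),0,1); cv2.drawContours(a,cn,-1,(0,255,0),1)
# bore outline at top
T=np.array([(-18.5,-6.5),(-6.5,-6.5),(-6.5,-18.5),(6.5,-18.5),(6.5,-6.5),(9,-6.5),(9,6.5),(6.5,6.5),(6.5,18.5),(-6.5,18.5),(-6.5,6.5),(-18.5,6.5)])
c,s=np.cos(v[2]),np.sin(v[2]); X=np.c_[v[0]+T[:,0]*c-T[:,1]*s,v[1]+T[:,0]*s+T[:,1]*c,np.full(len(T),26)]
b=cv2.resize(a[80:290,200:380],(720,840)[:2]); 
q=((pix(p,X)+.5-[200,80])*4-.5).astype('int32'); cv2.polylines(b,[q],True,(0,0,255),1); cv2.imwrite('pics/w2f.png',b[:600])
print('jar top',onz(p,[205,250],70),'bottle edge',onz(p,[283,38],80))
E
```

```text
[ 437.81262916 -153.01407873   -1.55525106] 1249.0625 4893
jar top [[ 375.84140439 -227.42925311   70.        ]] bottle edge [[438.29496319 -83.32851978  80.        ]]
```

View pics/w2f.png

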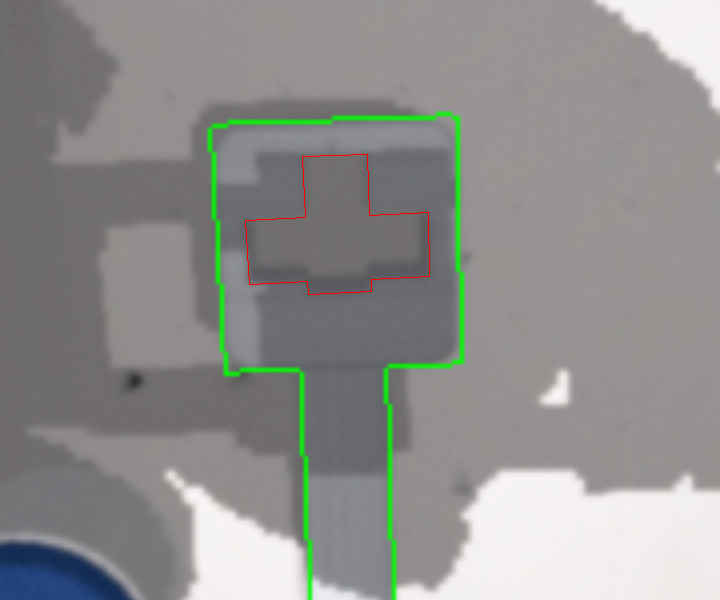

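```bash
python3 - <<'E'
from h import *
plan(437.8,-153,45,1.582,4,95)
E
```

```text
11.0 0.5 26.1 -0.0089 95; 11.0 0.6 26.1 -0.0089 95; 11.0 0.7 26.1 -0.0089 95; 11.0 0.7 26.1 -0.0089 95
```

>>> send_rows(
  plan="11 0.5 26 -0.009 95; 11 0.6 26 -0.009 95; 11 0.7 26 -0.009 95; 11 0.7 26 -0.009 95; 0 0 0 0 95; 0 0 0 0 95",
)

```text
t: 3.8
eef_pos: [441.5, -159.5, 48.2]
tcp_rot: [3.127, 0.011, 1.575]
ft_force: [-0.8, -0.4, 0.7]
opening: 0.998
```

```bash
python3 - <<'E'
from h import *
p=shot('wrist','w3.png'); s=env.state(); print(s['t'],s['eef_pos'],s['tcp_rot'])
plan(437.8,-153,5,1.582,4,95)
X=[(437.8+a,-153+b,26) for a in(-25,25) for b in (-25,25)]; a=p['image'][:,:,::-1].copy()
for q in pix(p,X): cv2.circle(a,tuple(int(i) for i in q),3,(0,0,255),1)
cv2.imwrite('pics/w3.png',a)
E
```

```text
3.85 [ 441.48216686 -159.58514071   48.41243188] [3.12696741 0.01151783 1.57471713]
1.6 -0.9 10.9 -0.0018 95; 1.7 -0.9 10.9 -0.0018 95; 1.7 -0.9 10.9 -0.0018 95; 1.7 -0.9 10.9 -0.0018 95
```

View pics/w3.png

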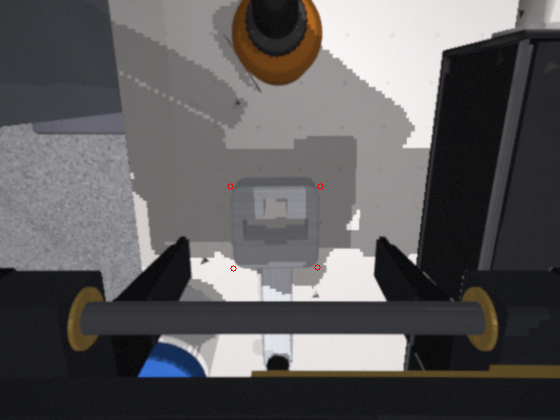

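>>> send_rows(
  plan="1.5 -1 10 -0.002 95; 1.5 -1 10 -0.002 95; 1.5 -1 10 -0.002 95; 1.5 -1 10 0 95; 0 0 0 0 95",
)

```text
t: 4.35
eef_pos: [439.1, -156.0, 8.0]
tcp_rot: [3.122, 0.014, 1.579]
ft_force: [0.0, 0.2, 1.2]
opening: 0.997
```

```bash
python3 - <<'E'
from h import *
s=env.state(); print(s['t'],s['eef_pos'],s['tcp_rot'],s['ft_force'])
plan(437.8,-153.5,5,1.575,2,95)
E
```

```text
4.35 [ 439.14608462 -155.99503109    7.99780172] [3.12180791 0.01447293 1.57873451] [0.01264107 0.18509322 1.17541973]
1.3 -0.7 1.5 0.0019 95; 1.3 -0.7 1.5 0.0019 95
```

>>> send_rows(
  plan="2 -1 2 0 95; 1 -0.5 1 0 95; 0 0 0 0 40; 0 0 0 0 40; 0 0 0 0 40; 0 0 0 0 40; 0 0 0 0 40; 0 0 0 0 40",
)

```text
t: 5.15
eef_pos: [437.9, -152.8, 5.1]
tcp_rot: [3.121, 0.015, 1.579]
ft_force: [0.4, 0.7, 0.1]
opening: 0.553
```

>>> send_rows(
  plan="0 0 0 0 40; 0 0 0 0 40; 0 0 0 0 40; 0 0 -15 0 40; 0 0 -20 0 40; 0 0 -20 0 40; 0 0 -20 0 40; 0 0 0 0 40",
)

```text
t: 5.95
eef_pos: [435.3, -151.3, 81.2]
tcp_rot: [3.125, 0.013, 1.579]
ft_force: [-0.2, 0.1, -2.6]
opening: 0.525
```

```bash
python3 - <<'E'
from h import *
p=shot('wrist','w4.png'); s=env.state(); print(s['t'],s['eef_pos'],s['tcp_rot'],s['ft_force'],s['opening'])
E
```

```text
6.0 [ 434.93591115 -151.09506372   80.16236371] [3.12604307 0.01218948 1.57875958] [-0.20235538  0.3079077  -1.65091847] 0.5261250483282596
```

View pics/w4.png

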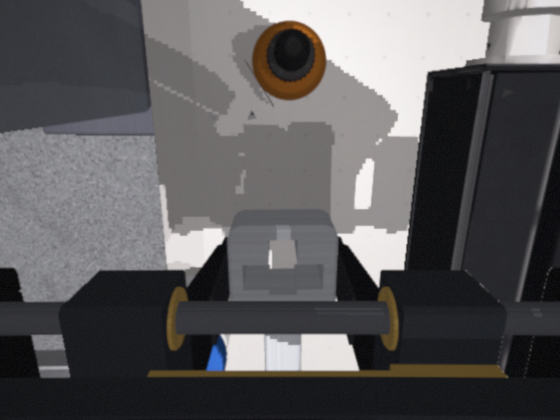

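```bash
python3 - <<'E'
from h import *
plan(436,-151,190,1.575,3,40)
s=env.state()
plan(480,110,190,1.575,10,40)
E
```

```text
0.0 0.4 -36.6 0.0013 40; 0.0 0.4 -36.6 0.0013 40; 0.0 0.4 -36.6 0.0013 40
26.1 4.7 -11.0 0.0004 40; 26.1 4.7 -11.0 0.0004 40; 26.1 4.7 -11.0 0.0004 40; 26.1 4.7 -11.0 0.0004 40; 26.1 4.7 -11.0 0.0004 40; 26.1 4.7 -11.0 0.0004 40; 26.1 4.7 -11.0 0.0004 40; 26.1 4.6 -11.0 0.0004 40; 26.1 4.6 -11.0 0.0004 40; 26.1 4.6 -11.0 0.0004 40
```

>>> send_rows(
  plan="0 0 -35 0 40; 0 0 -35 0 40; 0 0 -35 0 40; 20 4 -5 0 40; 26 5 0 0 40; 26 5 0 0 40; 26 5 0 0 40; 26 5 0 0 40",
)

```text
t: 6.8
eef_pos: [455.2, -23.6, 183.6]
tcp_rot: [3.137, 0.007, 1.573]
ft_force: [0.4, -0.1, -2.4]
opening: 0.524
```

>>> send_rows(
  plan="26 5 0 0 40; 26 5 0 0 40; 26 5 0 0 40; 20 5 0 0 40; 15 4 0 0 40; 10 3 0 0 40; 0 0 0 0 40; 0 0 0 0 40",
)

```text
t: 7.6
eef_pos: [480.4, 107.0, 171.6]
tcp_rot: [-3.132, 0.007, 1.576]
ft_force: [-0.6, -0.4, -1.5]
opening: 0.523
```

```bash
python3 - <<'E'
from h import *
p=shot('wrist','w5.png'); s=env.state(); print(s['t'],s['eef_pos'],s['tcp_rot'],s['ft_force'],s['opening'])
import pickle; pickle.dump(p,open('w5.pkl','wb'))
E
```

```text
7.65 [480.39865814 106.86737462 171.64735078] [-3.13179374  0.00741046  1.57562724] [-0.39035667 -0.0138049  -2.85249174] 0.526466497573052
```

View pics/w5.png

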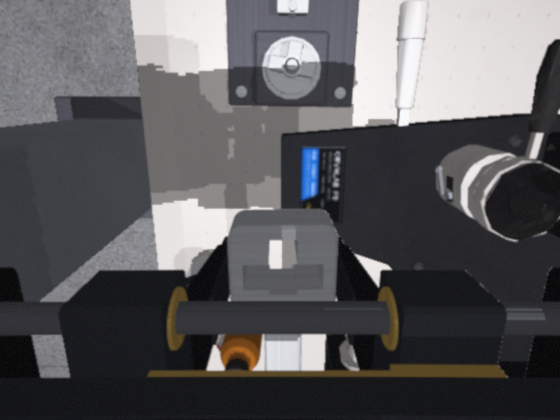

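```bash
python3 - <<'E'
from h import *
a=cv2.imread('pics/w5.png')[0:130,210:380]; cv2.imwrite('pics/w5c.png',cv2.resize(a,None,fx=4.6,fy=4.6,interpolation=cv2.INTER_CUBIC))
import pickle; p=pickle.load(open('w5.pkl','rb'))
print(onz(p,[[292,65]],73),onz(p,[[262,64],[320,64],[292,39],[292,93]],40))
print('canlid',onz(p,[515,195],75))
print('plate corners',onz(p,[[228,105],[356,105]],10))
E
```

```text
[[485.71500366 207.26118585  73.        ]] [[462.55986486 210.35360716  40.        ]
 [508.20404178 210.50226325  40.        ]
 [485.96454797 228.42264105  40.        ]
 [486.45876793 188.67060556  40.        ]]
canlid [[656.96848217 114.36257853  75.        ]]
plate corners [[429.79626448 178.28792652  10.        ]
 [544.07545314 178.78874046  10.        ]]
```

View pics/w5c.png

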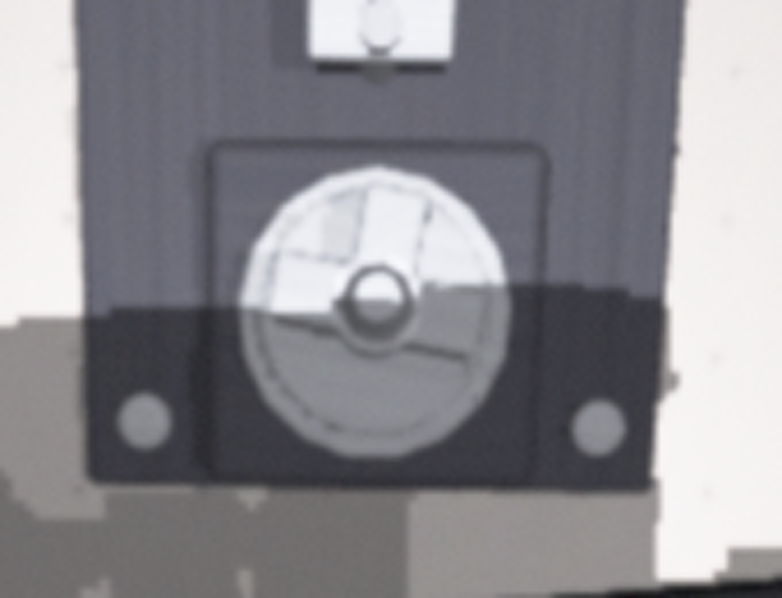

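>>> send_rows(
  plan="0 6 20 0 40; 0 0 20 0 40; 0 0 15 0 40; 0 0 5 0 40; 0 0 0 0 40; 0 0 0 0 40",
)

```text
t: 8.25
eef_pos: [486.5, 102.6, 110.7]
tcp_rot: [-3.134, 0.008, 1.571]
ft_force: [0.5, -0.3, -0.9]
opening: 0.525
```

```bash
python3 - <<'E'
from h import *
p=shot('wrist','w6.png'); s=env.state(); print(s['t'],s['eef_pos'],s['tcp_rot'],s['ft_force'],s['opening'])
import pickle; pickle.dump(p,open('w6.pkl','wb'))
a=p['image'][:,:,::-1][0:170,170:400]; cv2.imwrite('pics/w6c.png',cv2.resize(a,None,fx=3.4,fy=3.4,interpolation=cv2.INTER_CUBIC))
q=shot('top','top1.png'); a=q['image'][:,:,::-1][100:250,140:340]; cv2.imwrite('pics/top1c.png',cv2.resize(a,None,fx=4,fy=4,interpolation=cv2.INTER_CUBIC))
pickle.dump(q,open('top1.pkl','wb'))
q=shot('scene','scene1.png');pickle.dump(q,open('scene1.pkl','wb')); a=q['image'][:,:,::-1][130:280,200:400]; cv2.imwrite('pics/scene1c.png',cv2.resize(a,None,fx=4,fy=4,interpolation=cv2.INTER_CUBIC))
E
```

```text
8.3 [486.55223333 102.61115828 110.76779756] [-3.13432856  0.00753725  1.57099317] [ 0.09279412  0.10571405 -1.63949824] 0.5219998121989802
```

View pics/w6c.png

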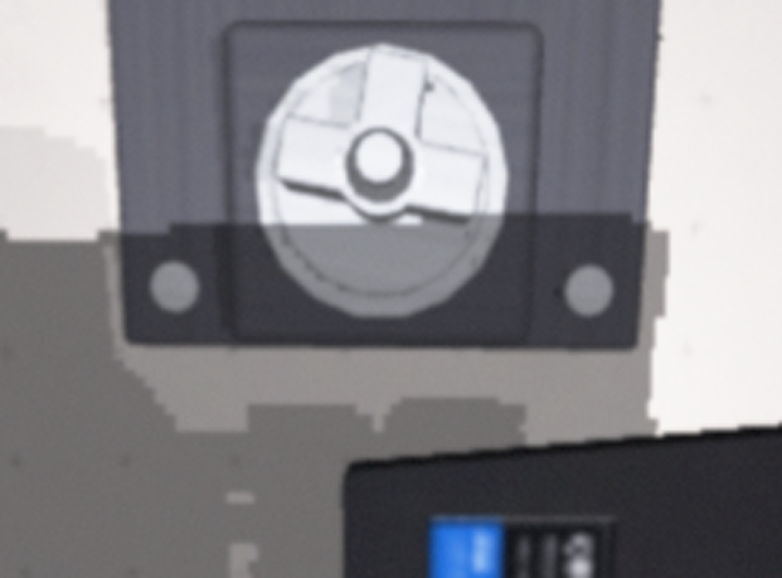

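View pics/scene1c.png

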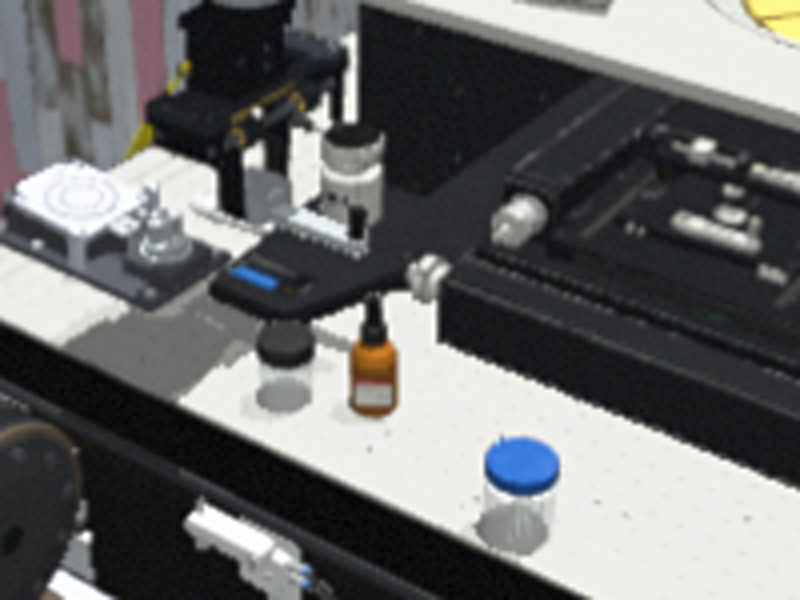

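View pics/w6.png

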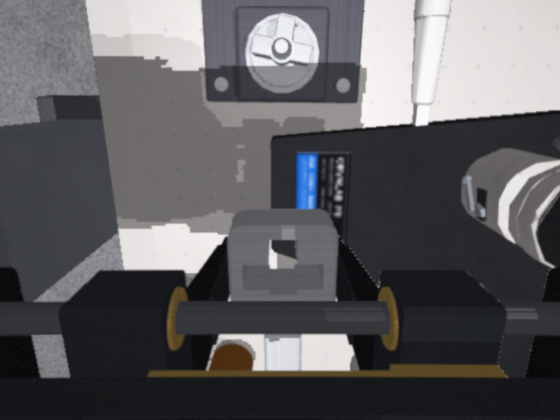

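```bash
python3 - <<'E'
from h import *
import pickle; from scipy.optimize import least_squares
p=pickle.load(open('w6.pkl','rb'))
uv=np.array([(372,50),(428,60),(287,117),(278,178),(485,152),(470,217)])/3.4+[170,0]
L=np.array([(-17,-5),(-17,5),(-5,-17),(5,-17),(-5,17),(5,17)])  # shaft frame, +x = down(-y) => +y shaft = +x world = right
def f(v,ret=False):
    c,s=np.cos(v[2]),np.sin(v[2]); X=np.c_[v[0]+L[:,0]*c-L[:,1]*s,v[1]+L[:,0]*s+L[:,1]*c,np.full(6,62.)]
    return (pix(p,X)-uv).ravel()
r=least_squares(f,[485,207,-1.7]); print(r.x,r.fun.round(1))
print('tip',onz(p,np.array([[380,157]])/3.4+[170,0],73))
# collar ellipse centre
print('base circle', onz(p,np.array([[258,180],[508,180],[382,45],[382,318]])/3.4+[170,0],32))
v=r.x; a=p['image'][:,:,::-1]; b=cv2.resize(a[0:120,200:370],None,fx=4.7,fy=4.7,interpolation=cv2.INTER_CUBIC)
T=np.array([(-17,-5),(-5,-5),(-5,-17),(5,-17),(5,-5),(7.3,-3),(7.3,3),(5,5),(5,17),(-5,17),(-5,5),(-17,5)])
c,s=np.cos(v[2]),np.sin(v[2])
for z,col in((62,(0,0,255)),(40,(0,160,0))):
  X=np.c_[v[0]+T[:,0]*c-T[:,1]*s,v[1]+T[:,0]*s+T[:,1]*c,np.full(len(T),z)]
  cv2.polylines(b,[((pix(p,X)+.5-[200,0])*4.7-.5).astype('int32')],True,col,1)
t=np.linspace(0,6.28,60)
for R,z in((20,40),(24,32)):
  X=np.c_[v[0]+R*np.cos(t),v[1]+R*np.sin(t),0*t+z]; cv2.polylines(b,[((pix(p,X)+.5-[200,0])*4.7-.5).astype('int32')],True,(255,0,0),1)
cv2.imwrite('pics/w6f.png',b)
print('plate corner z10',onz(p,[[206,101],[358,103]],10))
E
```

```text
[485.96824753 207.47118801  -1.74935273] [-0.9 -0.5  0.5  0.2 -0.8 -0.8 -0.8  0.4  0.6  0.6  1.5  0.2]
tip [[485.94771698 207.64942417  73.        ]]
base circle [[462.43354419 208.54891172  32.        ]
 [509.78929026 208.46943944  32.        ]
 [485.9570425  231.42516255  32.        ]
 [485.92240857 183.58358368  32.        ]]
plate corner z10 [[430.12743538 178.45247422  10.        ]
 [540.75182757 176.98018169  10.        ]]
```

View pics/w6f.png

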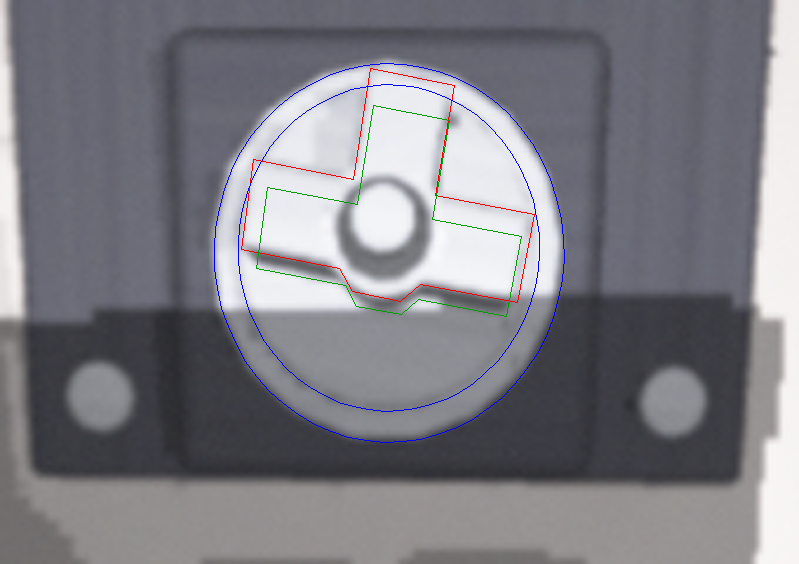

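View pics/top1c.png

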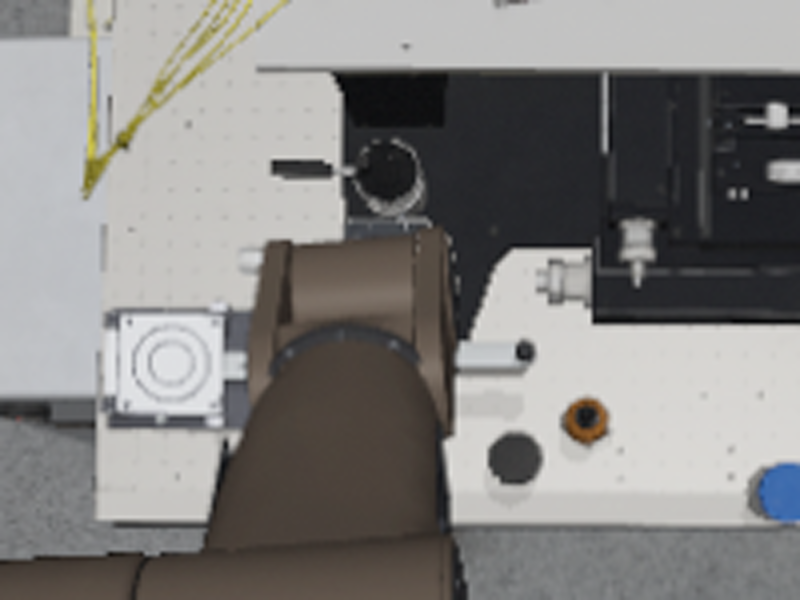

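```bash
cat >> h.py <<'E'
TB=np.array([(-18.5,-6.5),(-6.5,-6.5),(-6.5,-18.5),(6.5,-18.5),(6.5,-6.5),(9,-6.5),(9,6.5),(6.5,6.5),(6.5,18.5),(-6.5,18.5),(-6.5,6.5),(-18.5,6.5)],float)
HB=np.array([(-25,-25),(-25,25),(25,25),(25,-25)],float)
def place(L,x,y,yaw,z):
    c,s=np.cos(yaw),np.sin(yaw); return np.c_[x+L[:,0]*c-L[:,1]*s,y+L[:,0]*s+L[:,1]*c,np.full(len(L),float(z))]
def draw(b,p,X,o,k,col):
    cv2.polylines(b,[((pix(p,X)+.5-o)*k-.5).astype('int32')],True,col,1)
E
python3 - <<'E'
from h import *
import pickle
p=pickle.load(open('w6.pkl','rb')); a=p['image'][:,:,::-1]; o=[210,190];k=5
b=cv2.resize(a[190:310,210:360],None,fx=k,fy=k,interpolation=cv2.INTER_CUBIC); b0=b.copy()
b=cv2.convertScaleAbs(b,alpha=1.6)
for z,col in((131.7,(0,0,255)),(105.7,(0,255,0))):
    draw(b,p,place(TB,486.5,102.6,-1.5706,z),o,k,col); draw(b,p,place(HB,486.5,102.6,-1.5706,z),o,k,col)
cv2.imwrite('pics/w6h.png',b); cv2.imwrite('pics/w6h0.png',cv2.convertScaleAbs(b0,alpha=1.6))
E
```

```text
(no output)
```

View pics/w6h.png

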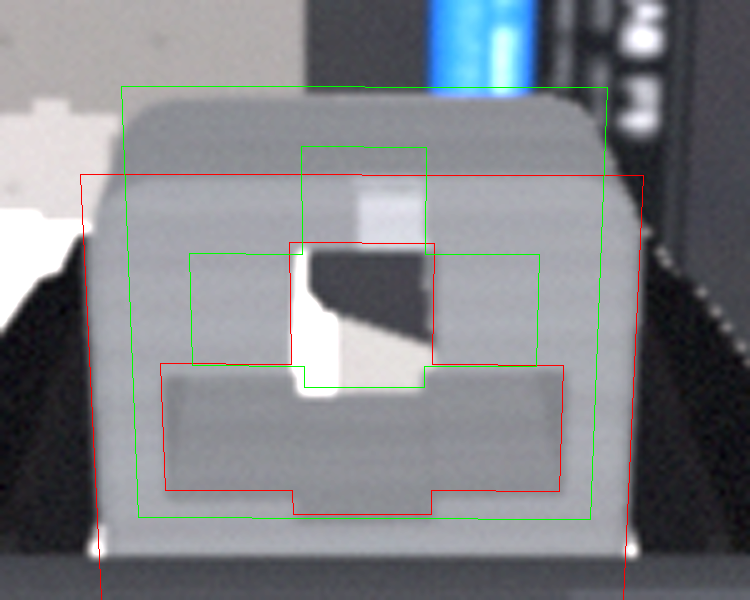

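View pics/w6h0.png

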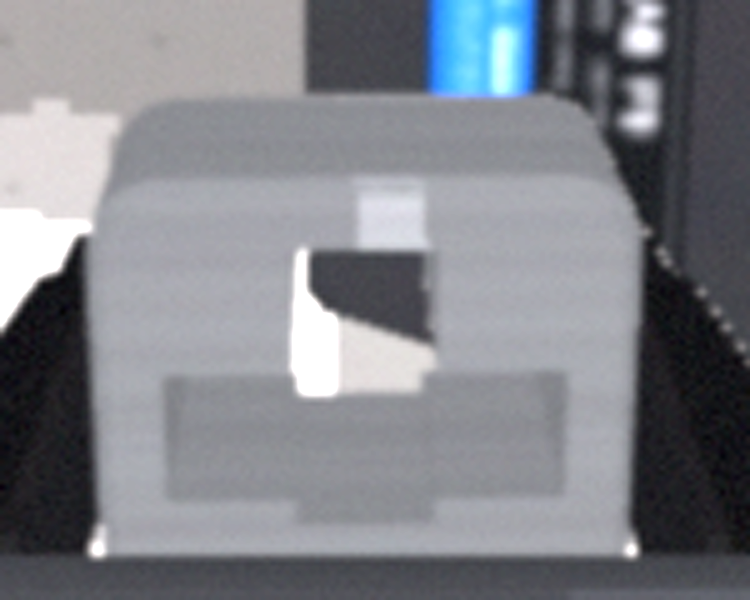

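```bash
python3 - <<'E'
from h import *
plan(485.8,208.4,106,1.393,7,40)
E
```

```text
15.1 -0.1 0.7 0.0255 40; 15.1 -0.5 0.7 0.0255 40; 15.1 -0.9 0.7 0.0255 40; 15.0 -1.3 0.7 0.0255 40; 15.0 -1.6 0.7 0.0255 40; 14.9 -2.0 0.7 0.0255 40; 14.9 -2.4 0.7 0.0255 40
```

>>> send_rows(
  plan="15 0 0 0.0255 40; 15 -0.5 0 0.0255 40; 15 -1 0 0.0255 40; 15 -1.3 0 0.0255 40; 15 -1.6 0 0.0255 40; 14 -2 0 0.0255 40; 10 -2.4 0 0.02 40; 0 0 0 0 40",
)

```text
t: 9.2
eef_pos: [486.7, 206.5, 114.7]
tcp_rot: [3.14, 0.006, 1.391]
ft_force: [0.5, -0.9, -2.3]
opening: 0.526
```

```bash
python3 - <<'E'
from h import *
s=env.state(); print(s['t'],s['eef_pos'],s['tcp_rot'],s['ft_force'],s['opening'])
plan(485.8,208.4,100,1.393,3,40)
E
```

```text
9.2 [486.74907159 206.53931391 114.68184585] [3.1396453  0.00558964 1.39107649] [ 0.47964638 -0.92049912 -2.33257029] 0.5257960278743179
0.6 -0.4 4.9 -0.0006 40; 0.6 -0.4 4.9 -0.0006 40; 0.6 -0.4 4.9 -0.0006 40
```

>>> send_rows(
  plan="0.7 -0.6 7 -0.0006 40; 0.6 -0.6 7 -0.0006 40; 0.6 -0.6 5 0 40; 0 0 0 0 40; 0 0 0 0 40",
)

```text
t: 9.7
eef_pos: [485.3, 207.3, 94.2]
tcp_rot: [3.14, 0.006, 1.393]
ft_force: [-0.9, -0.5, -2.1]
opening: 0.522
```

```bash
python3 - <<'E'
from h import *
p=shot('wrist','w7.png'); s=env.state(); print(s['t'],s['eef_pos'],s['tcp_rot'],s['ft_force'],s['opening'])
import pickle; pickle.dump(p,open('w7.pkl','wb')); e=s['eef_pos']; yaw=s['tcp_rot'][2]-np.pi
a=p['image'][:,:,::-1]; o=[210,170];k=5
b=cv2.convertScaleAbs(cv2.resize(a[170:290,210:360],None,fx=k,fy=k,interpolation=cv2.INTER_CUBIC),alpha=1.4)
cv2.imwrite('pics/w7h0.png',b)
hx,hy=e[0]+.18*0-.12+.3,e[1]-.7
for z,col in((e[2]+20.9,(0,0,255)),(e[2]-5.1,(0,255,0))): draw(b,p,place(TB,hx,hy,yaw,z),o,k,col)
t=np.linspace(0,6.28,40)
draw(b,p,np.c_[486+3.5*np.cos(t),207.7+3.5*np.sin(t),0*t+73],o,k,(255,0,0))
cv2.imwrite('pics/w7h.png',b)
E
```

```text
9.75 [485.21439841 207.25305049  94.16709123] [3.13967764 0.00585609 1.39333483] [ 0.02687515  0.6965781  -2.78605053] 0.5264989567387003
```

View pics/w7h.png

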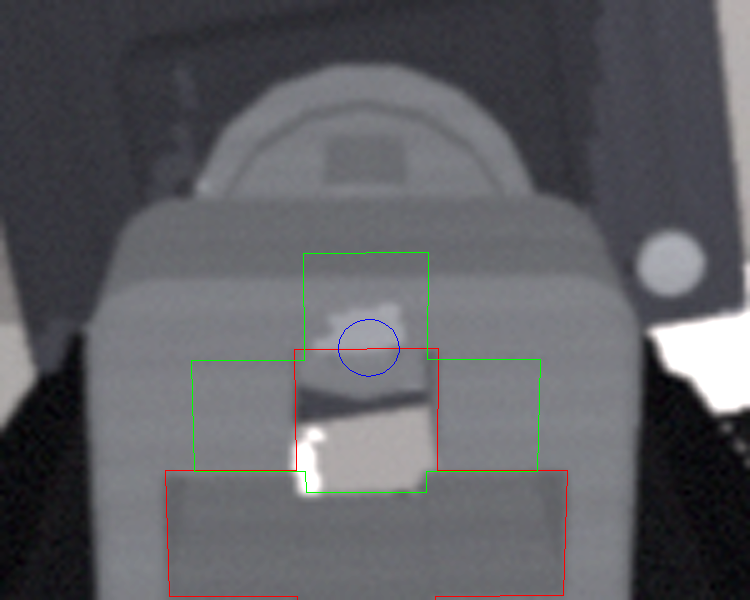

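View pics/w7.png

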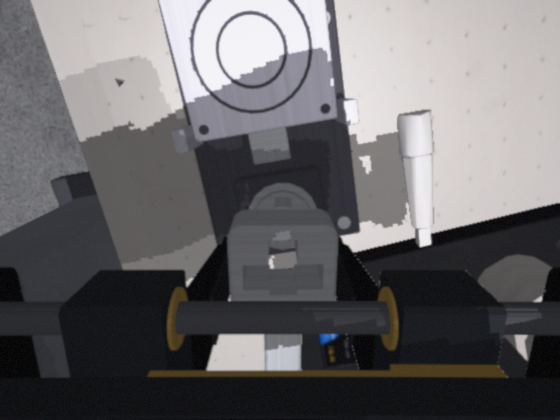

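```bash
python3 - <<'E'
from h import *
import pickle
p=pickle.load(open('w7.pkl','rb')); o=[210,170];k=5; b=cv2.imread('pics/w7h0.png')
t=np.linspace(0,6.28,80)
for R,z,col in((20,40,(255,0,0)),(24,32,(0,0,255))): draw(b,p,np.c_[486+R*np.cos(t),207.7+R*np.sin(t),0*t+z],o,k,col)
TS=np.array([(-17,-5),(-17,5),(0,5),(0,-5)],float)
for z in(62,40): draw(b,p,place(TS,486,207.7,-1.749,z),o,k,(0,255,0))
cv2.imwrite('pics/w7g.png',b)
E
```

```text
(no output)
```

View pics/w7g.png

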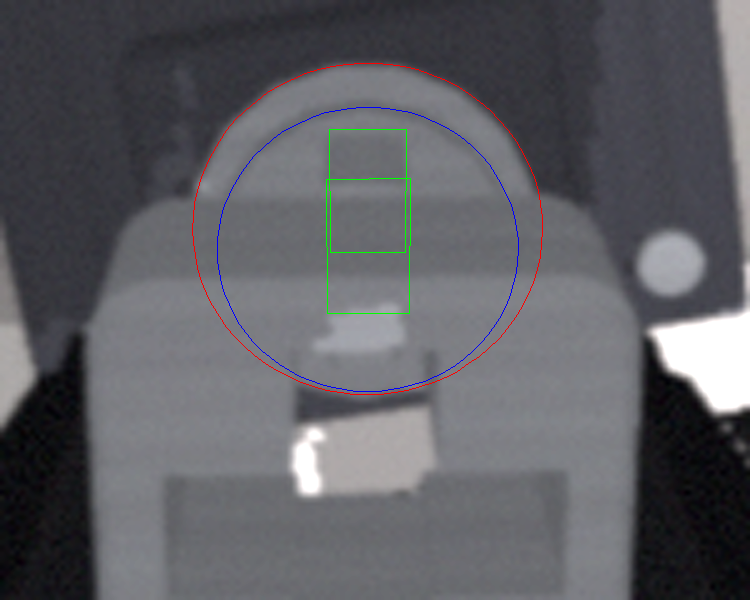

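>>> send_rows(
  plan="0.8 0 6 0 40; 0.8 0 6 0 40; 0.8 0 5 0 40; 0 0 0 0 40; 0 0 0 0 40",
)

```text
t: 10.25
eef_pos: [485.9, 209.5, 75.6]
tcp_rot: [3.14, 0.006, 1.393]
ft_force: [0.6, 0.4, -2.0]
opening: 0.525
```

```bash
cat > v.py <<'E'
from h import *
import sys,pickle
n=sys.argv[1]
p=shot('wrist',n+'.png'); s=env.state(); print(s['t'],s['eef_pos'].round(2),s['tcp_rot'].round(4),s['ft_force'].round(1),s['moment'].round(2),s['opening'])
pickle.dump(p,open(n+'.pkl','wb'))
a=p['image'][:,:,::-1]; o=[210,170];k=5
b=cv2.convertScaleAbs(cv2.resize(a[170:290,210:360],None,fx=k,fy=k,interpolation=cv2.INTER_CUBIC),alpha=1.4)
TS=np.array([(-17,-5),(-17,5),(0,5),(0,-5)],float)
for z in(62,40): draw(b,p,place(TS,485.6,207.4,-1.749,z),o,k,(0,255,0))
t=np.linspace(0,6.28,80)
draw(b,p,np.c_[485.6+24*np.cos(t),207.4+24*np.sin(t),0*t+32],o,k,(0,0,255))
cv2.imwrite('pics/'+n+'h.png',b)
E
python3 v.py w8
```

```text
10.3 [485.88 209.53  75.68] [3.1395 0.0058 1.3931] [-0.   0.  -1.9] [ 0.03 -0.07  0.01] 0.5189762599578764
```

View pics/w8h.png

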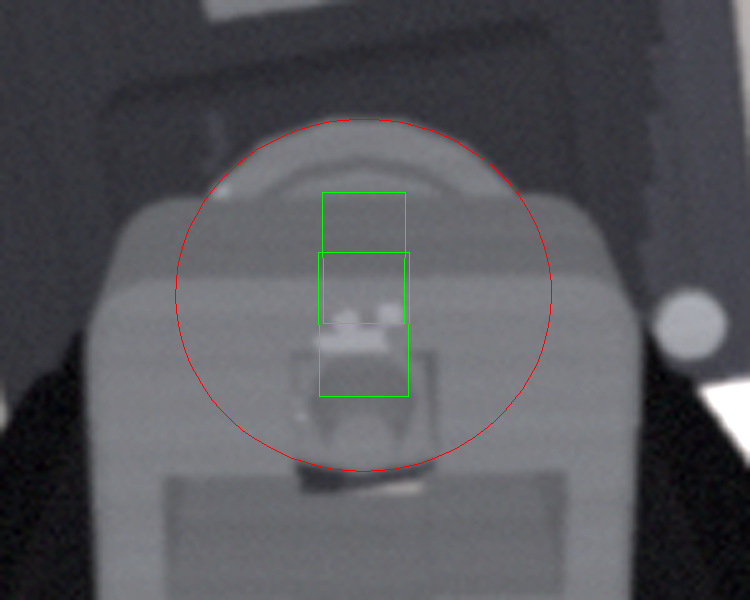

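```bash
python3 - <<'E'
from h import *
import pickle
p=pickle.load(open('w8.pkl','rb'))
f=lambda X:((pix(p,X)+.5-[210,170])*5-.5).round(0)
print('tip',f([[485.6,207.4,73]]),'base of nose',f([[485.6,207.4,62]]))
s=env.state();e=s['eef_pos'];yaw=s['tcp_rot'][2]-np.pi
tx=np.array([np.cos(yaw+np.pi),np.sin(yaw+np.pi)]);ty=np.array([tx[1],-tx[0]])
h=e[:2]-.7*tx+.3*ty; print(h)
print(f(place(TB,*h,yaw,e[2]-5.1)).tolist()); print(f(place(TB,*h,yaw,e[2]+20.9)).tolist())
b=cv2.resize(p['image'][225:275,255:310,::-1],None,fx=14,fy=12,interpolation=cv2.INTER_CUBIC); cv2.imwrite('pics/w8z.png',cv2.convertScaleAbs(b,alpha=2,beta=-60))
E
```

```text
tip [[364. 439.]] base of nose [[364. 397.]]
[486.04697777 208.79273504]
[[303.0, 254.0], [305.0, 361.0], [191.0, 361.0], [195.0, 473.0], [306.0, 472.0], [306.0, 493.0], [426.0, 493.0], [426.0, 472.0], [537.0, 472.0], [541.0, 360.0], [427.0, 360.0], [428.0, 253.0]]
[[295.0, 350.0], [296.0, 471.0], [166.0, 471.0], [170.0, 597.0], [298.0, 597.0], [298.0, 620.0], [436.0, 620.0], [436.0, 597.0], [564.0, 597.0], [568.0, 471.0], [438.0, 471.0], [439.0, 349.0]]
```

View pics/w8z.png

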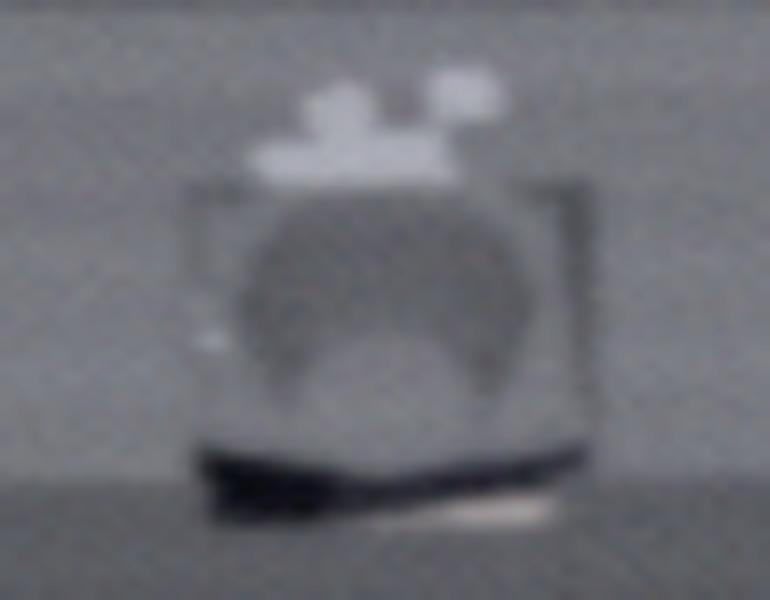

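>>> send_rows(
  plan="-0.8 -0.2 1 0 40; -0.7 0 1 0 40; 0 0 1 0 40; 0 0 0 0 40; 0 0 0 0 40",
)

```text
t: 10.8
eef_pos: [485.6, 208.0, 72.9]
tcp_rot: [3.139, 0.005, 1.393]
ft_force: [0.5, -0.3, -2.1]
opening: 0.526
```

```bash
python3 v.py w9
```

```text
10.85 [485.57 207.98  72.9 ] [3.1387 0.0054 1.3931] [-0.4  0.3 -2.4] [ 0.05 -0.12 -0.  ] 0.5279265104603353
```

View pics/w9h.png

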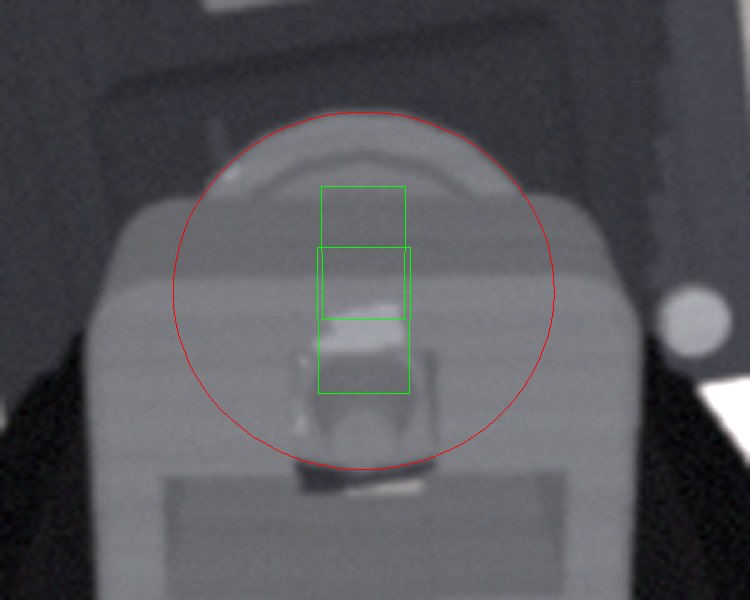

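>>> send_rows(
  plan="0.1 -0.1 3 0 40; 0.1 -0.1 3 0 40; 0 0 3 0 40; 0 0 2 0 40; 0 0 0 0 40; 0 0 0 0 40",
)

```text
t: 11.45
eef_pos: [485.4, 208.2, 60.7]
tcp_rot: [3.139, 0.006, 1.393]
ft_force: [0.6, 0.1, -2.6]
opening: 0.526
```

>>> send_rows(
  plan="0 0 3 0 40; 0 0 3 0 40; 0 0 3 0 40; 0 0 3 0 40; 0 0 1.5 0 40; 0 0 0 0 40",
)

```text
t: 12.05
eef_pos: [485.4, 208.1, 46.0]
tcp_rot: [3.139, 0.005, 1.393]
ft_force: [-0.2, 0.6, -1.9]
opening: 0.527
```

>>> send_rows(
  plan="0 0 0.7 0 40; 0 0 0.7 0 40; 0 0 0.5 0 40; 0 0 0 0 40",
)

```text
t: 12.45
eef_pos: [485.6, 208.2, 45.6]
tcp_rot: [3.138, 0.005, 1.393]
ft_force: [0.4, -0.3, -2.6]
opening: 0.524
```

>>> send_rows(
  plan="0 0 1.5 0 40; 0 0 1.5 0 40; 0 0 0 0 40",
)

```text
t: 12.75
eef_pos: [485.7, 208.6, 45.2]
tcp_rot: [3.136, 0.004, 1.394]
ft_force: [-0.9, 0.2, -2.9]
opening: 0.522
```

>>> send_rows(
  plan="0 0 3 0 40; 0 0 0 0 40",
)

```text
t: 12.95
eef_pos: [486.0, 209.1, 44.5]
tcp_rot: [3.134, 0.003, 1.394]
ft_force: [0.6, -0.4, -1.2]
opening: 0.526
```

>>> send_rows(
  plan="0 0 0 0 60; 0 0 0 0 60; 0 0 0 0 60; 0 0 0 0 60",
)

```text
t: 13.35
eef_pos: [486.3, 209.1, 43.9]
tcp_rot: [3.134, 0.002, 1.394]
ft_force: [0.6, 0.7, -0.6]
opening: 0.634
```

```bash
python3 v.py w10
```

```text
13.4 [486.28 209.1   43.92] [3.1337e+00 2.4000e-03 1.3938e+00] [-0.1  1.1  0.9] [-0.08 -0.07 -0.  ] 0.6291583308386951
```

View pics/w10.png

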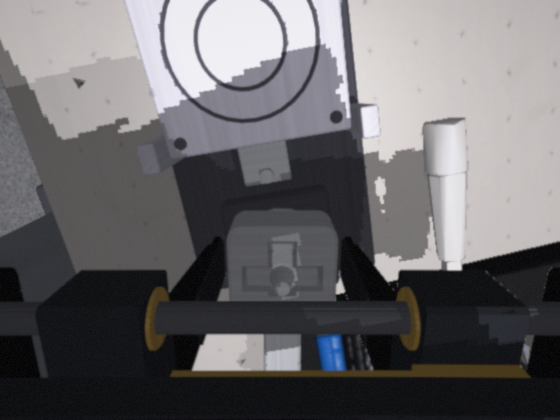

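View pics/w10h.png

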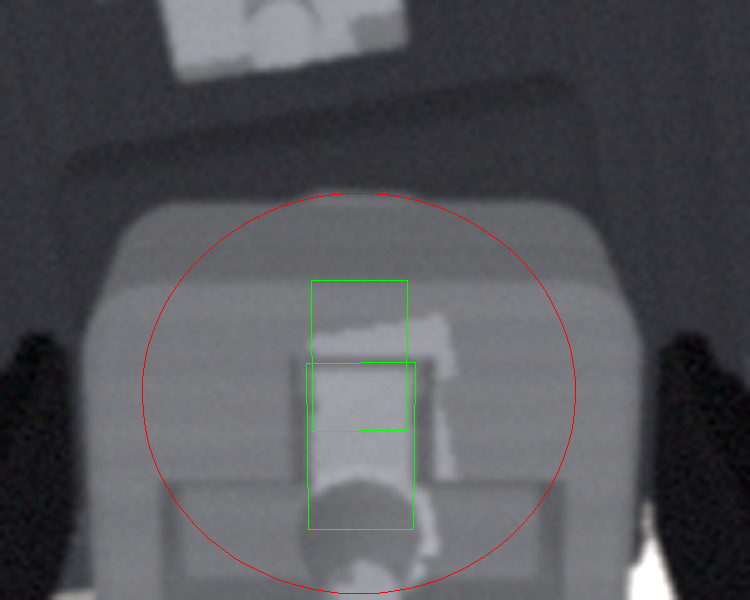

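```bash
python3 - <<'E'
from h import *
import pickle
p=pickle.load(open('w10.pkl','rb')); o=[210,170];k=5; b=cv2.imread('pics/w10h.png')
for z,c in((66,(0,0,255)),(40,(255,0,0))):
  draw(b,p,place(HB,485.6,207.4,-1.749,z),o,k,c); draw(b,p,place(TB,485.6,207.4,-1.749,z),o,k,c)
cv2.imwrite('pics/w10g.png',b)
a=p['image'][:190,100:400,::-1]; cv2.imwrite('pics/w10p.png',cv2.resize(a,None,fx=2.66,fy=2.66,interpolation=cv2.INTER_CUBIC))
p=pickle.load(open('w7.pkl','rb')); a=p['image'][:190,100:400,::-1]; cv2.imwrite('pics/w7p.png',cv2.resize(a,None,fx=2.66,fy=2.66,interpolation=cv2.INTER_CUBIC))
E
```

```text
(no output)
```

View pics/w10g.png

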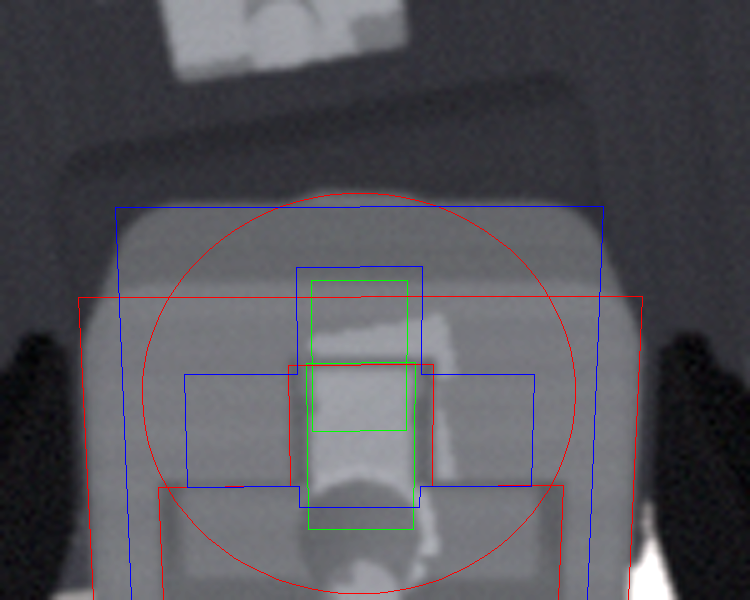

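View pics/w10p.png

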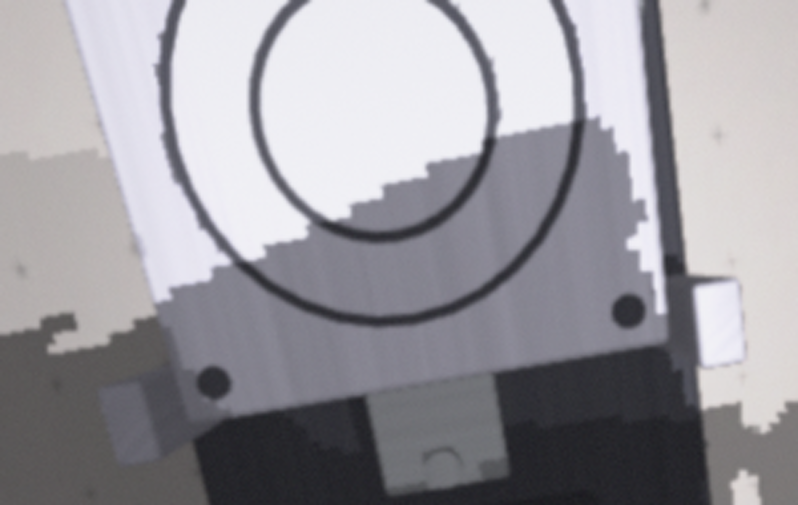

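View pics/w7p.png

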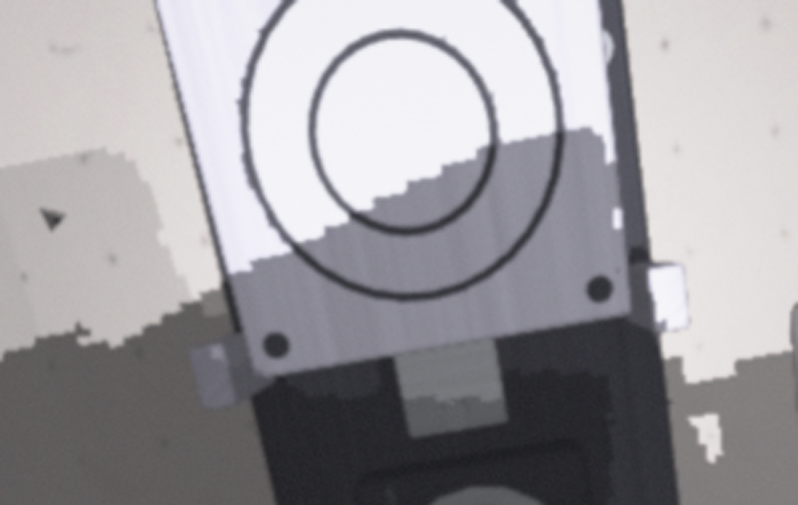

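```bash
cat > tilt.py <<'E'
from h import *
from scipy.optimize import least_squares
def stage(sx,sy,yaw,P):
    P=np.array(P,float); c,s=np.cos(yaw),np.sin(yaw); return np.c_[sx+P[:,0]*c-P[:,1]*s, sy+P[:,0]*s+P[:,1]*c, P[:,2]]
def platpts(th,P,hz=47):
    # P in level coords (x,y,z); rotate about hinge x=87,z=hz ; th>0 front low
    P=np.array(P,float); dx=P[:,0]-87; dz=P[:,2]-hz; c,s=np.cos(th),np.sin(th)
    return np.c_[87+dx*c-dz*s*-1*-1 if 0 else 87+dx*c-dz*s, P[:,1], hz+dx*s+dz*c]
def fit(p,posts,corners,hz=47):
    # posts: [+y,-y] centre px ; corners [front +y, front -y] px
    def res(v):
        A=pix(p,stage(*v[:3],[(-7,50,52),(-7,-50,52)]))-posts
        B=pix(p,stage(*v[:3],platpts(v[3],[(-10,44,52),(-10,-44,52)],hz)))-corners
        return np.r_[A.ravel(),B.ravel()]
    r=least_squares(res,[485.6,277.4,np.pi/2,.1]); J=r.jac; 
    return r.x,r.fun.round(1)
E
python3 - <<'E'
from tilt import *
import pickle
s=lambda L:np.array(L)/2.66+[100,0]
p=pickle.load(open('w10.pkl','rb'))
# stage +y = world -x = image left
print(fit(p,s([(131,423),(719,322)]),s([(196,419),(668,343)])))
p=pickle.load(open('w7.pkl','rb'))
print(fit(p,s([(215,374),(669,297)]),s([(255,376),(631,315)])))
E
```

```text
(array([4.86589682e+02, 2.77525859e+02, 1.55665963e+00, 1.33337859e-01]), array([ 1.6, -0.5, -1. ,  0.8, -0.4,  0.3, -0.1, -0.9]))
(array([4.86507799e+02, 2.77734708e+02, 1.55415271e+00, 1.05591200e-01]), array([ 0.3, -0.3, -1.2,  0.4,  0.4,  0.2,  0.6, -0.4]))
```

>>> send_rows(
  plan="-0.8 -0.2 0 0 60; -0.8 -0.2 0 0 60; 0 0 0 0 60; 0 0 0 0 60",
)

```text
t: 13.8
eef_pos: [485.5, 207.4, 43.6]
tcp_rot: [3.134, 0.003, 1.394]
ft_force: [0.5, -0.2, -0.5]
opening: 0.632
```

Centred on the shaft; regrip and begin the swing.

>>> send_rows(
  plan="0 0 0 0 40; 0 0 0 0 40; 0 0 0 0 40; 0 0 0 0 40; 0 0 0 0 40; 0 0 0 -0.05 40; 0 0 0 -0.05 40; 0 0 0 0 40",
)

```text
t: 14.6
eef_pos: [485.3, 206.4, 43.6]
tcp_rot: [3.135, 0.005, 1.496]
ft_force: [-0.1, 1.2, -0.5]
opening: 0.524
```

>>> send_rows(
  plan="0.3 0 0 -0.06 40; 0.3 0 0 -0.06 40; 0.2 0 0 -0.06 40; 0.2 0 0 -0.06 40; 0.2 0 0 -0.06 40; 0 0 0 -0.06 40; 0 0 0 0 40",
)

```text
t: 15.3
eef_pos: [486.0, 206.2, 43.6]
tcp_rot: [3.137, 0.007, 1.856]
ft_force: [-0.1, -0.5, -0.0]
opening: 0.518
```

```bash
python3 v.py w11; python3 - <<'E'
import cv2,pickle
p=pickle.load(open('w11.pkl','rb'));a=p['image'][:230,60:400,::-1]; cv2.imwrite('pics/w11p.png',cv2.resize(a,None,fx=2.35,fy=2.35,interpolation=cv2.INTER_CUBIC))
E
```

```text
15.35 [486.02 206.26  43.66] [3.1369 0.0073 1.8544] [-0.5 -0.2  0.4] [ 0.   -0.07  0.04] 0.5233051358430959
```

View pics/w11.png

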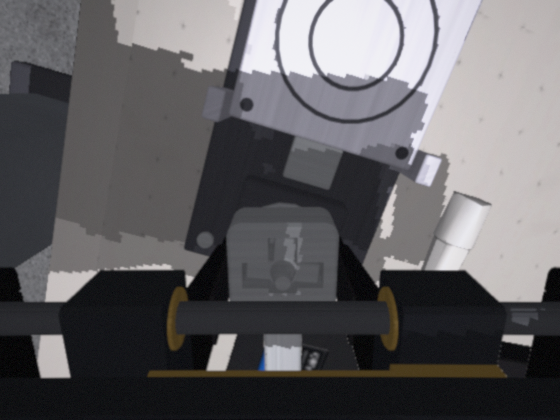

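View pics/w11p.png

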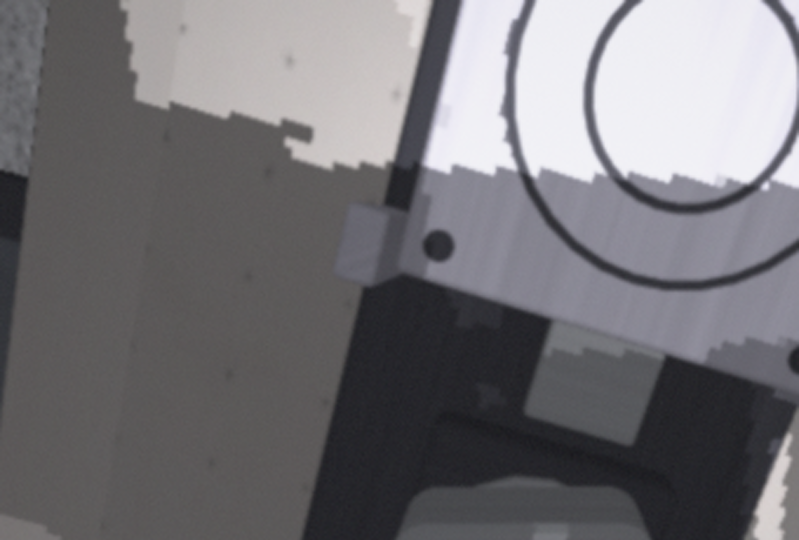

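```bash
python3 - <<'E'
import cv2,pickle
p=pickle.load(open('w11.pkl','rb'));i=p['image'][:,:,::-1]
a=cv2.resize(i[70:140,190:290],None,fx=7,fy=7,interpolation=cv2.INTER_CUBIC); b=cv2.resize(i[130:200,370:470],None,fx=7,fy=7,interpolation=cv2.INTER_CUBIC)
cv2.imwrite('pics/w11a.png',cv2.convertScaleAbs(a,alpha=1.3)); cv2.imwrite('pics/w11b.png',b)
E
```

```text
(no output)
```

View pics/w11a.png

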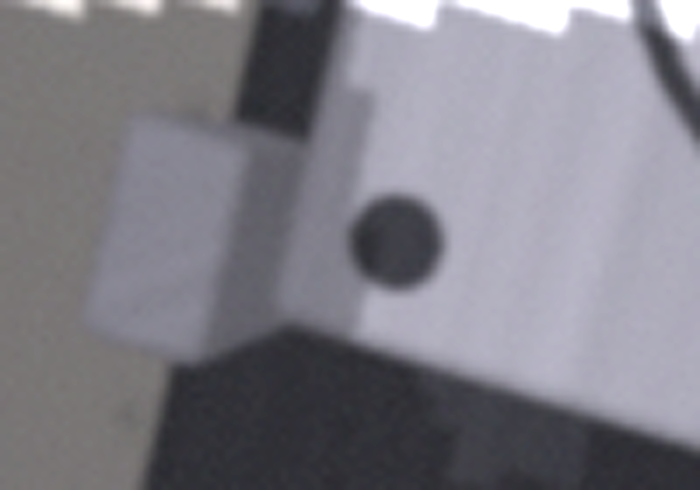

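View pics/w11b.png

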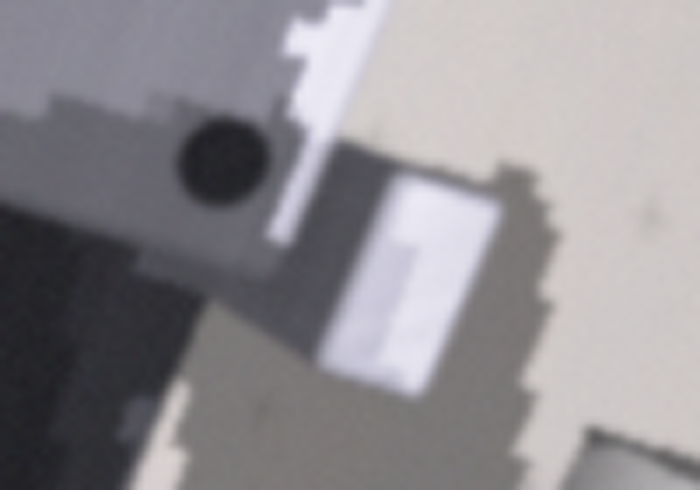

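```bash
python3 - <<'E'
from tilt import *
import pickle
p=pickle.load(open('w11.pkl','rb'))
A=lambda u,v:(u/7+190-.43,v/7+70-.43); B=lambda u,v:(u/7+370-.43,v/7+130-.43)
print(fit(p,np.array([A(170,238),B(410,284)]),np.array([A(283,322),B(272,280)])))
# post sizes
print(onz(p,[A(135,118),A(250,143),A(207,362),A(90,325)],52).round(1)); print(onz(p,[B(395,172),B(502,205),B(425,398),B(318,360)],52).round(1))
E
```

```text
(array([4.86775276e+02, 2.77702904e+02, 1.56160659e+00, 6.02049397e-02]), array([ 1.9,  0.9, -0.9, -0.6, -0.8, -0.7, -0.3,  0.1]))
[[432.2 277.6  52. ]
 [439.3 278.2  52. ]
 [439.8 264.6  52. ]
 [432.2 264.7  52. ]]
[[533.4 276.7  52. ]
 [540.9 276.6  52. ]
 [541.2 263.2  52. ]
 [533.4 263.6  52. ]]
```

>>> send_rows(
  plan="0.5 -0.2 0 -0.06 40; 0.5 -0.2 0 -0.06 40; 0.2 0 0 -0.06 40; 0.2 0 0 -0.06 40; 0 0 0 -0.06 40; 0 0 0 0 40",
)

```text
t: 15.95
eef_pos: [486.5, 206.4, 43.7]
tcp_rot: [3.138, 0.01, 2.148]
ft_force: [-1.0, -0.8, 1.1]
opening: 0.522
```

```bash
python3 v.py w12; python3 - <<'E'
import cv2,pickle
p=pickle.load(open('w12.pkl','rb'));a=p['image'][:260,180:520,::-1]; cv2.imwrite('pics/w12p.png',cv2.resize(a,None,fx=2.3,fy=2.3,interpolation=cv2.INTER_CUBIC))
E
```

```text
16.0 [486.44 206.41  43.7 ] [3.1378 0.01   2.146 ] [ 0.1 -0.   0.5] [-0.01  0.01  0.02] 0.527041668465432
```

View pics/w12p.png

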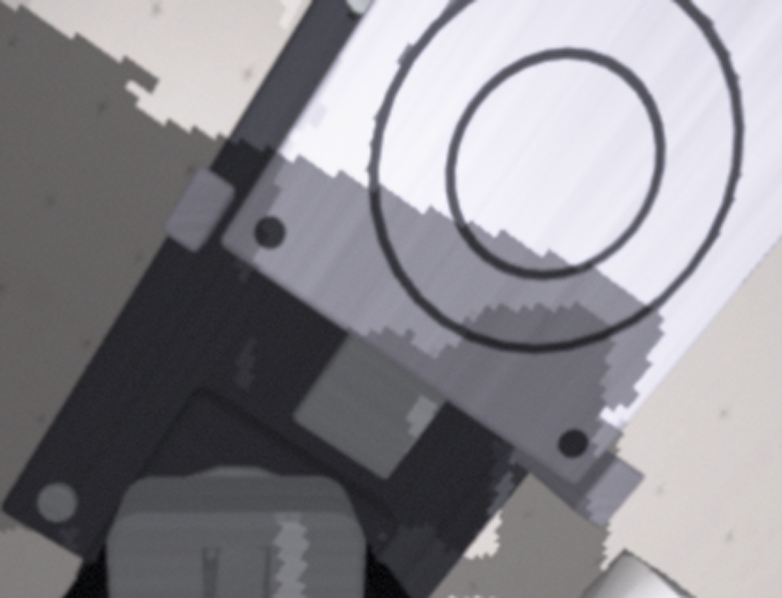

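```bash
python3 - <<'E'
import cv2,pickle
p=pickle.load(open('w12.pkl','rb'));i=p['image'][:,:,::-1]
a=cv2.resize(i[60:120,240:320],None,fx=9,fy=9,interpolation=cv2.INTER_CUBIC); b=cv2.resize(i[170:235,395:480],None,fx=9,fy=9,interpolation=cv2.INTER_CUBIC)
cv2.imwrite('pics/w12a.png',cv2.convertScaleAbs(a,alpha=1.6)); cv2.imwrite('pics/w12b.png',cv2.convertScaleAbs(b,alpha=1.3))
E
```

```text
(no output)
```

View pics/w12a.png

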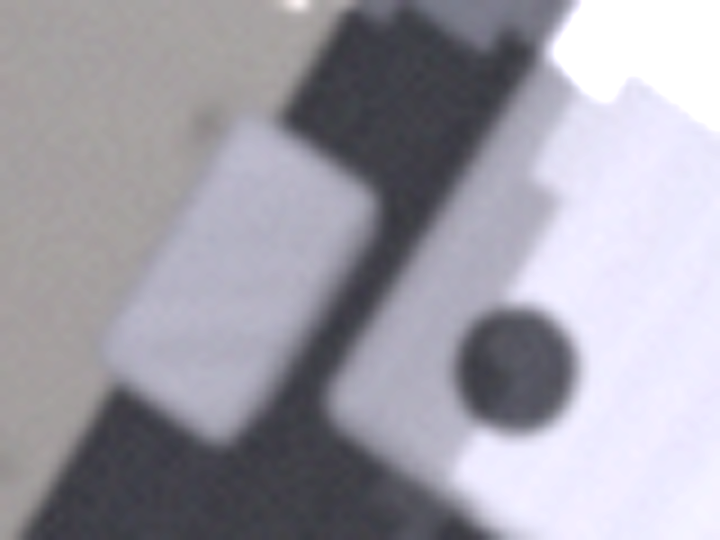

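View pics/w12b.png

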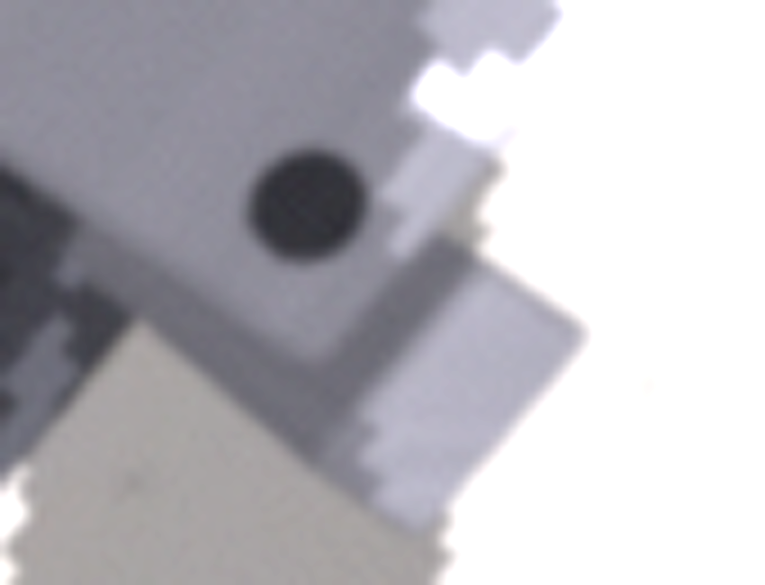

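```bash
python3 - <<'E'
from tilt import *
import pickle
p=pickle.load(open('w12.pkl','rb'))
A=lambda u,v:(u/9+240-.44,v/9+60-.44); B=lambda u,v:(u/9+395-.44,v/9+170-.44)
for hz in (42,47): print(fit(p,np.array([A(240,276),B(453,392)]),np.array([A(322,400),B(325,365)]),hz))
E
```

```text
(array([ 4.86384045e+02,  2.78169976e+02,  1.56161660e+00, -5.82570154e-03]), array([ 1.1,  0.3, -1. , -1.3, -0.1,  0.4, -0.1,  0.4]))
(array([ 4.86393759e+02,  2.78186195e+02,  1.56163239e+00, -4.94287330e-03]), array([ 1.2,  0.2, -1. , -1.3, -0.1,  0.4, -0.2,  0.3]))
```

>>> send_rows(
  plan="0 0 0 0 70; 0 0 0 0 70; 0 0 0 0 70; 0 0 0 0 70; 0 0 -10 0 70; 0 0 -25 0 70; 0 0 -30 0 70; 0 0 0 0 70",
)

```text
t: 16.8
eef_pos: [485.6, 207.1, 112.0]
tcp_rot: [3.139, 0.01, 2.139]
ft_force: [0.2, 0.6, -0.2]
opening: 0.735
```

```bash
python3 v.py w13; python3 - <<'E'
from h import *
plan(422,117,120,0.0,16,70)
E
```

```text
16.85 [485.02 206.83 110.5 ] [3.1407 0.0091 2.1392] [ 0.  -0.5  0.4] [ 0.05 -0.12  0.04] 0.7363808166922328
-2.6 -6.3 -0.6 0.1337 70; -3.4 -5.9 -0.6 0.1337 70; -4.2 -5.4 -0.6 0.1337 70; -4.9 -4.8 -0.6 0.1337 70; -5.5 -4.1 -0.6 0.1337 70; -6.0 -3.4 -0.6 0.1337 70; -6.4 -2.5 -0.6 0.1337 70; -6.7 -1.7 -0.6 0.1337 70; -6.8 -0.8 -0.6 0.1337 70; -6.9 0.2 -0.6 0.1337 70; -6.8 1.1 -0.6 0.1337 70; -6.6 2.0 -0.6 0.1337 70; -6.3 2.8 -0.6 0.1337 70; -5.8 3.6 -0.6 0.1337 70; -5.3 4.4 -0.6 0.1337 70; -4.7 5.0 -0.6 0.1337 70
```

View pics/w13.png

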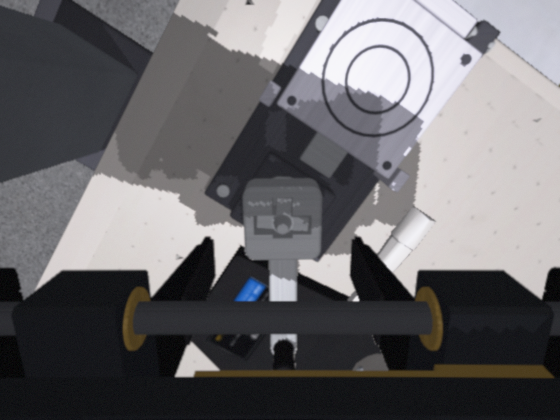

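>>> send_rows(
  plan="-2.6 -6.3 -0.6 0.134 70; -3.4 -5.9 -0.6 0.134 70; -4.2 -5.4 -0.6 0.134 70; -4.9 -4.8 -0.6 0.134 70; -5.5 -4.1 -0.6 0.134 70; -6 -3.4 -0.6 0.134 70; -6.4 -2.5 -0.6 0.134 70; -6.7 -1.7 -0.6 0.134 70",
)

```text
t: 17.65
eef_pos: [449.0, 160.6, 111.6]
tcp_rot: [3.138, 0.008, 1.026]
ft_force: [0.2, 0.1, 0.0]
opening: 0.738
```

>>> send_rows(
  plan="-6.8 -0.8 -0.6 0.134 70; -6.9 0.2 -0.6 0.134 70; -6.8 1.1 -0.6 0.134 70; -6.6 2 -0.6 0.134 70; -6.3 2.8 -0.6 0.134 70; -5.8 3.6 -0.6 0.134 70; -5.3 4.4 -0.6 0.134 70; 0 0 0 0 70",
)

```text
t: 18.45
eef_pos: [414.1, 120.5, 112.0]
tcp_rot: [3.132, 0.011, 0.044]
ft_force: [0.1, 0.2, -0.1]
opening: 0.734
```

```bash
python3 v.py w14
```

```text
18.5 [414.48 120.68 112.04] [3.1319 0.0103 0.0486] [-1.1  0.2  0.8] [0.03 0.   0.01] 0.7371467387361522
```

View pics/w14.png

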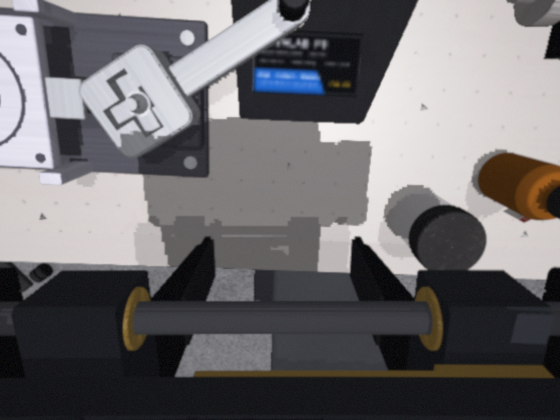

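```bash
python3 - <<'E'
import cv2,pickle
p=pickle.load(open('w14.pkl','rb'));i=p['image'][:,:,::-1]
a=cv2.resize(i[0:50,25:105],None,fx=9,fy=9,interpolation=cv2.INTER_CUBIC); b=cv2.resize(i[140:195,20:100],None,fx=9,fy=9,interpolation=cv2.INTER_CUBIC)
cv2.imwrite('pics/w14a.png',a); cv2.imwrite('pics/w14b.png',b)
E
```

View pics/w14a.png

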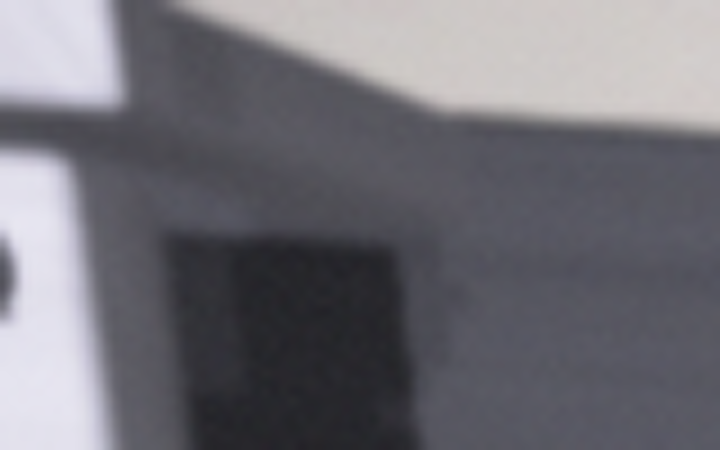

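View pics/w14b.png

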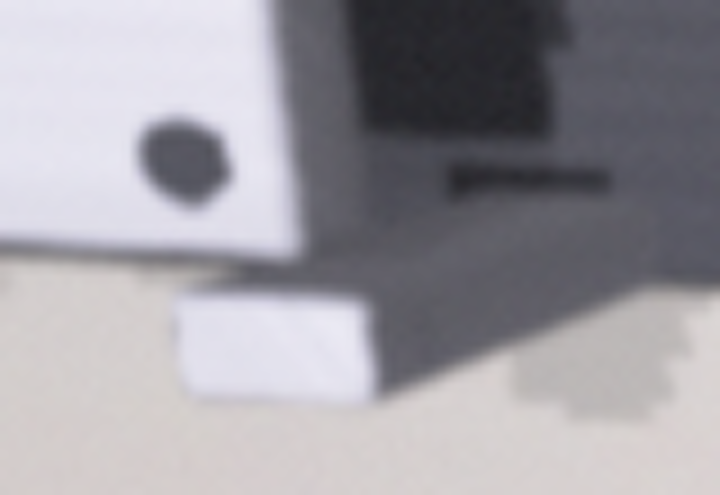

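```bash
python3 - <<'E'
from tilt import *
import pickle
p=pickle.load(open('w14.pkl','rb'))
A=lambda u,v:(u/9+25-.44,v/9+0-.44); B=lambda u,v:(u/9+20-.44,v/9+140-.44)
q=onz(p,[A(112,0),A(127,105),A(70,158),A(110,450),B(303,258),B(270,0),B(178,297),B(360,303),B(375,400),B(190,395)],52)
c,s=np.cos(1.5616),np.sin(1.5616); R=np.array([[c,s],[-s,c]])
E=np.array(p['extrinsics']); print(E[:3,3].round(0))
for n,r in zip('postR1 postR2 platRcorner platR2 platLcorner platL2 pL1 pL2(front in) pL3(front out) pL4'.split(),q): print(n,r[:2].round(2),(R@(r[:2]-[486.5,278])).round(2))
for th in (-.02,-.01,0,.01,.02):
    X=stage(486.5,278,1.5616,platpts(th,[(-10,44,52),(-10,-44,52)])); uv=pix(p,X); print(th,[(R@(z[:2]-[486.5,278])).round(2) for z in onz(p,uv,52)])
E
```

```text
[495. 126. 283.]
postR1 [539.03 263.94] [-13.58 -52.65]
postR2 [533.14 263.97] [-13.6  -46.77]
platRcorner [529.91 268.01] [ -9.59 -43.5 ]
platR2 [512.8  268.29] [ -9.47 -26.39]
platLcorner [442.06 269.02] [-9.39 44.35]
platL2 [460.44 268.68] [-9.56 25.98]
pL1 [438.81 278.24] [-0.2  47.69]
pL2(front [438.92 265.45] [-12.98  47.46]
in) [431.73 265.36] [-13.14  54.65]
pL3(front [431.55 278.48] [-2.000e-02  5.495e+01]
-0.02 [array([-8.67, 44.46]), array([ -8.67, -44.29])]
-0.01 [array([-9.34, 44.23]), array([ -9.34, -44.14])]
0 [array([-10.,  44.]), array([-10., -44.])]
0.01 [array([-10.64,  43.77]), array([-10.64, -43.86])]
0.02 [array([-11.27,  43.55]), array([-11.27, -43.72])]
```

```bash
python3 - <<'E'
from h import *
plan(446,128,65,0.0,4,70)
E
```

```text
8.0 -1.4 11.8 0.0122 70; 7.9 -1.5 11.8 0.0122 70; 7.9 -1.6 11.8 0.0122 70; 7.9 -1.7 11.8 0.0122 70
```

>>> send_rows(
  plan="8 -1.4 10 0.012 70; 8 -1.5 10 0.012 70; 8 -1.6 10 0.012 70; 8 -1.7 9 0.012 70; 0 0 0 0 70; 0 0 0 0 70; 0 0 0 0 70",
)

```text
t: 19.2
eef_pos: [449.4, 129.0, 67.0]
tcp_rot: [3.131, 0.012, 0.007]
ft_force: [-0.5, 0.2, 0.5]
opening: 0.734
```

```bash
python3 v.py w15; python3 - <<'E'
import cv2
i=cv2.imread('pics/w15.png')[0:280,0:200]; cv2.imwrite('pics/w15c.png',cv2.resize(i,None,fx=2.1,fy=2.1))
E
```

```text
19.25 [449.34 129.    67.07] [3.1313 0.012  0.0069] [ 0.2  0.6 -0.7] [0.05 0.02 0.03] 0.7362795677525639
```

View pics/w15.png

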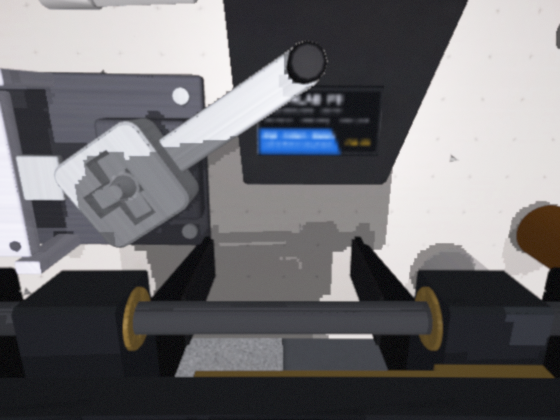

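```bash
python3 - <<'E'
import cv2,pickle
p=pickle.load(open('w15.pkl','rb'));i=p['image'][:,:,::-1]
a=cv2.resize(i[60:120,0:80],None,fx=9,fy=9,interpolation=cv2.INTER_CUBIC); b=cv2.resize(i[215:280,0:80],None,fx=9,fy=9,interpolation=cv2.INTER_CUBIC)
cv2.imwrite('pics/w15a.png',a); cv2.imwrite('pics/w15b.png',b)
E
```

```text
(no output)
```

View pics/w15a.png

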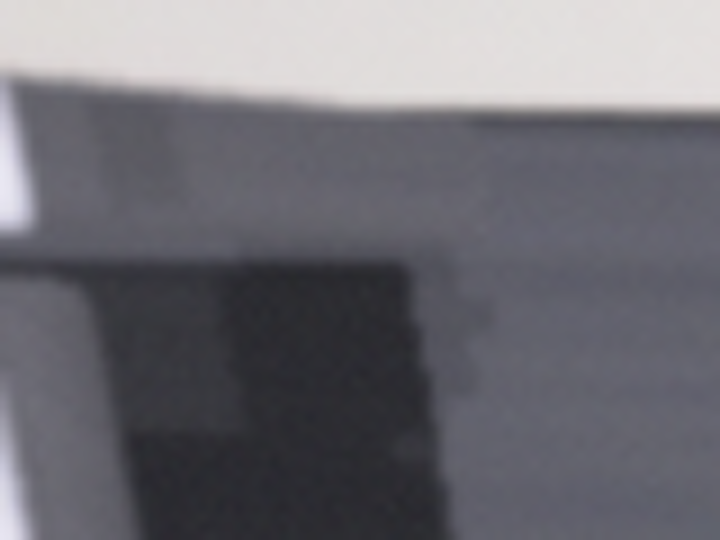

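View pics/w15b.png

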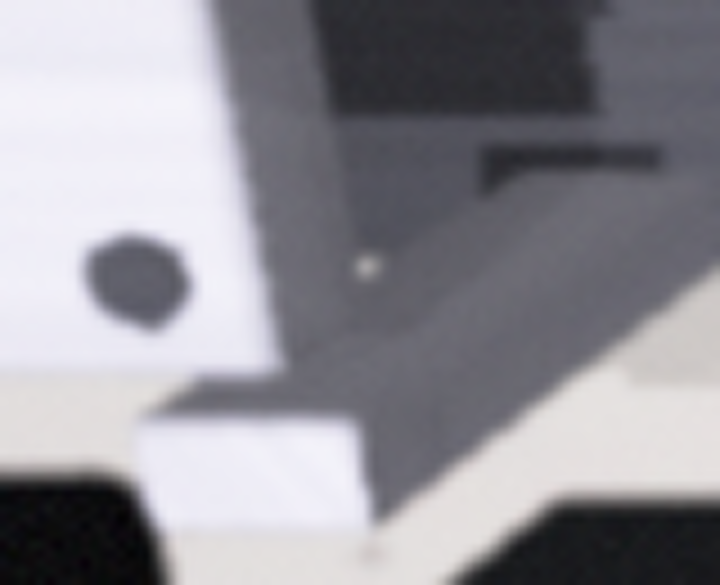

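```bash
python3 - <<'E'
from tilt import *
import pickle
p=pickle.load(open('w15.pkl','rb'))
A=lambda u,v:(u/9-.44,v/9+60-.44); B=lambda u,v:(u/9-.44,v/9+215-.44)
q=onz(p,[A(10,85),A(35,225),A(2,372),A(35,540),B(287,368),B(212,0),B(138,420),B(358,420),B(375,525),B(158,530)],52)
c,s=np.cos(1.5616),np.sin(1.5616); R=np.array([[c,s],[-s,c]])
E=np.array(p['extrinsics']); print(E[:3,3].round(0))
for n,r in zip('postR1 postR2 platR2 platR3 platLcorner platL2 pL1 pL2(front) pL3(front) pL4'.split(),q): print(n,(R@(r[:2]-[486.5,278])).round(2))
for th in (-.01,0,.01):
    X=stage(486.5,278,1.5616,platpts(th,[(-10,44,52),(-10,-44,52)])); uv=pix(p,X); print(th,[(R@(z[:2]-[486.5,278])).round(2) for z in onz(p,uv,52)])
E
```

```text
[531. 131. 238.]
postR1 [-13.72 -53.71]
postR2 [-13.49 -46.67]
platR2 [-10.11 -39.03]
platR3 [ -9.96 -30.12]
platLcorner [-9.78 43.84]
platL2 [-9.82 19.75]
pL1 [-0.08 47.45]
pL2(front) [-13.46  47.36]
pL3(front) [-13.22  54.63]
pL4 [ 0.17 55.05]
-0.01 [array([-9.23, 44.47]), array([ -9.23, -43.99])]
0 [array([-10.,  44.]), array([-10., -44.])]
0.01 [array([-10.75,  43.53]), array([-10.75, -44.01])]
```

```bash
python3 - <<'E'
from h import *
import pickle
p=shot('wrist','w16.png'); r=regions_of('selector_arm',p)[0]; m=r['pixels']; print(r['confidence'])
for z in (36,38,40,42,44,48): 
    v,f=fitarm(p,m,(486,207.5,-.95),z); print(z,v.round(3),round(f,1))
v,f=fitarm(p,m,(486,207.5,-.95),40)
b=cv2.resize(p['image'][30:260,30:340,::-1],None,fx=2.5,fy=2.5,interpolation=cv2.INTER_CUBIC)
for z,c in((66,(0,0,255)),(40,(255,0,0))): draw(b,p,place(HB,*v,z),[30,30],2.5,c)
draw(b,p,place(TB,*v,66),[30,30],2.5,(0,200,0))
t=np.linspace(0,6.28,40); draw(b,p,np.c_[485.6+3.5*np.cos(t),207.4+3.5*np.sin(t),0*t+73],[30,30],2.5,(0,200,255))
cv2.imwrite('pics/w16h.png',b)
q=shot('scene','scene2.png'); cv2.imwrite('pics/scene2c.png',cv2.resize(q['image'][130:280,180:380,::-1],None,fx=4,fy=4,interpolation=cv2.INTER_CUBIC))
print(env.state()['t'])
E
```

```text
0.82
36 [484.156 209.744  -0.996] 2622.6
38 [484.777 208.759  -0.996] 2434.5
40 [485.212 207.916  -0.995] 2391.6
42 [485.078 207.685  -0.993] 2709.1
44 [485.143 207.155  -0.991] 3143.1
48 [485.715 205.636  -0.988] 4122.7
19.4
```

View pics/w16h.png

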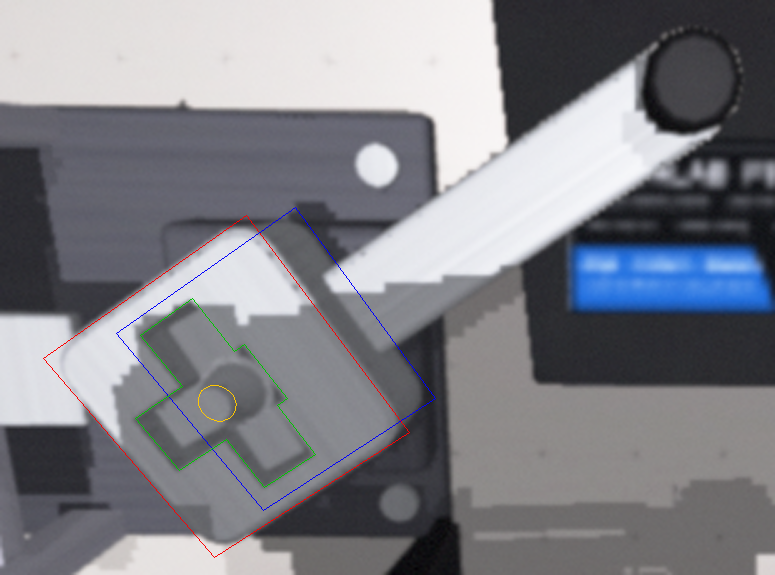

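View pics/scene2c.png

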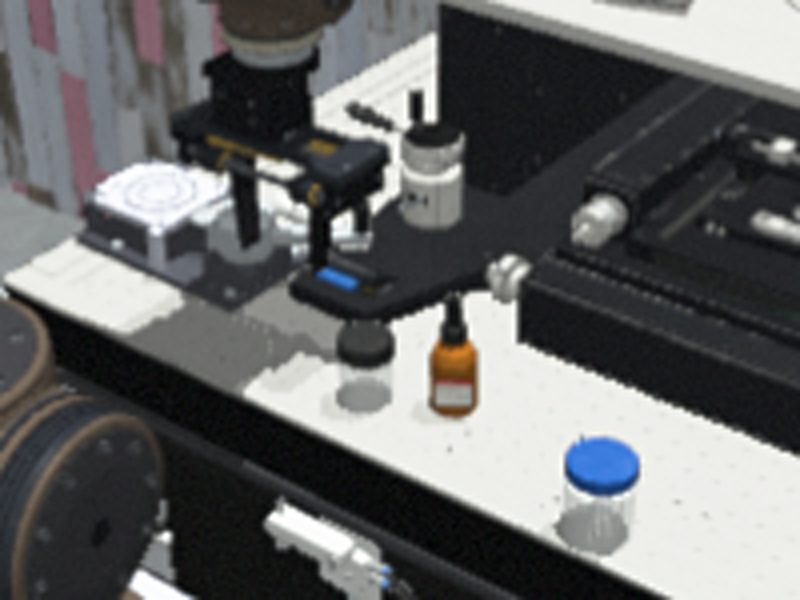

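>>> send_rows(
  plan="0 0 -20 0 70; 0 0 -30 0 70; 0 0 -30 0 70; -5 0 -10 0 70; 0 0 0 0 70; 0 0 0 0 70; 0 0 0 0 70",
)

```text
t: 20.1
eef_pos: [443.6, 129.5, 159.9]
tcp_rot: [3.131, 0.012, 0.007]
ft_force: [0.7, 0.1, 1.4]
opening: 0.737
```

```bash
python3 v.py w17; python3 - <<'E'
from h import *
job_done()
E
```

```text
20.15 [443.55 129.53 159.79] [3.1312 0.0124 0.0068] [-0.3  0.1 -0.4] [ 0.07 -0.    0.01] 0.7336475870596588
the job is handed in; nothing more can be done
```

View pics/w17.png

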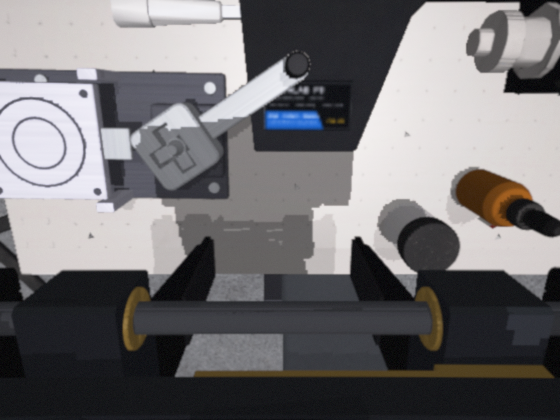

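I turned the selector arm to match the shaft and threaded it on. I then swung it about 0.75 rad counter-clockwise until the platform was level, released it, backed the gripper off and handed in at about 20 s.

**Seating:** The height fit gives an underside height of 38 to 40 mm, against 40 mm when fully home, so the hub appears to be sitting on the collar. I did not press down on it afterwards to confirm this.

**Level:** Three estimates of the platform tilt gave about -0.005, -0.004 and 0.000 rad. They disagree slightly. The last is from the closest oblique view, where the gap between the platform edge and the post came out at 3.55 mm on both sides (about 3.5 mm is expected when level). It is level to within roughly 0.005 rad, or 0.5 mm at the front edge.

**Surroundings:** In the late pictures the bottle and jar are upright and look unmoved. The tape roll and the can were only spot-checked: the roll was far from any motion. Two objects could be the can, a black-lidded container near the bottle and a white one on the microscope foot. Both looked unmoved. The forces reported after each move stayed within about 3 N per axis.

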